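# Make up two baking-class kits in their trays

### The job

Make up the two baking-class kits. The long wooden tray gets the square cutter in its square recess, the larger measuring cup in its middle recess and the brown bottle in its round end recess; the short tray gets the round cutter in its square recess and the smaller measuring cup in its round one. Set each upright and fully down in its recess, let go of it, and leave the heart cutter, the lidded jar and the ramekin standing where they are.

Things in the scene. Friction and masses are not known exactly. Their poses are not given: they have to be found in the camera images.
- tray_long: Long beech tray, dark edging, fixed, 106 x 310 x 16 mm (x, y, z). Origin: centre of underside, z up, +y along its length, about to the robot's left. Beech face 14 mm above the worktop, edging 16. Three recesses, 8 mm deep (floor 6 mm above the worktop), centres on its y axis: square 78 mm wide at y = +100 mm; middle, round, 76 mm across at y = 0; end, round, 78 mm across at y = -100 mm.
- tray_short: Short beech tray of the same make, fixed, 106 x 210 x 16 mm; origin, axes and heights as the long tray. Two recesses, 8 mm deep: square 78 mm wide at y = +50 mm, round 66 mm across at y = -50 mm. Either tray may stand left or right.
- square_cutter: Square tinplate pastry cutter, 51 x 51 x 25 mm high, 0.05 kg, sides along its x and y. Origin: centre of its underside, z up. Can be gripped across opposite sides from above.
- round_cutter: Round tinplate pastry cutter, 59 mm diameter (rolled rim), 25 mm high, 0.05 kg. Origin: centre of its underside, z up.
- cup_large: Larger of the two steel measuring cups: round bowl, 64 mm across the rim, tapering to 50 mm at the base, 36 mm high, 0.10 kg. Flat handle 14 mm wide at 32 to 34 mm height reaches 92 mm from the bowl's middle along the cup's -y. Origin: middle of the bowl's underside, z up. Grip across the bowl along its x from above.
- cup_small: Smaller of the two steel measuring cups: round bowl, 52 mm across the rim, tapering to 40 mm at the base, 31 mm high, 0.09 kg. Flat handle 14 mm wide at 27 to 29 mm height reaches 86 mm from the bowl's middle along the cup's -y. Origin: middle of the bowl's underside, z up. Grip across the bowl along its x from above.
- brown_bottle: Brown glass bottle with a screw cap (pale, 32 mm wide, from 109 mm to 129 mm height); body 58 mm diameter and straight up to about 85 mm, 129 mm high in all, 0.22 kg. Origin: centre of its underside, z up.
- heart_cutter: Heart-shaped tinplate cutter, 58 x 64 x 25 mm; not wanted in either kit, leave it. Origin: centre of its underside.
- lidded_jar: Small glass jar with a grey screw lid, 67 mm diameter, 67 mm high; not wanted, leave it. Origin: centre of its underside.
- ramekin: White porcelain ramekin, 69 mm diameter, 42 mm high; not wanted, leave it. Origin: centre of its underside.
Things that resemble listed ones, but are neither listed nor needed, are in the scene too. What is shaped like the round_cutter but orange or purple is not meant.

How it is judged:
By the outcome, as a careful person would: the job done as asked, in the order asked, and still so for the second after the job is handed in, with the robot touching nothing.
It also fails if it takes over 120 s, if anything falls off the work surface, if the arm or the gripper's body presses on something with over 40 N, if the wrist force passes 120 N, or if a joint passes its speed limit or range.

### The arm

A 7-joint arm with a two-finger parallel gripper is mounted at the origin on a cart in front of the work surface, level with it; the furniture and walls round the work are solid. World frame = base frame: x ahead of the robot, y to its left, z up, the work surface at z = 0. Lengths are in m, angles in degrees, forces in N, time in s.
With the tool pointing down it reaches from about 0.4 to 0.875 m from the base axis. Payload 19.3 kg.
Tool frame: the origin (TCP) lies at the very end of the fingers, on their centre line; the grasp point (between the pads) lies 19 mm behind it; z points along the fingers, y is the direction in which the jaws open and shut (so a half turn about z gives the same grasp; the last joint's range is limited). The gripper opens to 85 mm and grips with 20 to 120 N. Pads are 22 mm wide; open, the fingers measure 114 mm over their backs; the gripper's body (76 mm by 85 mm) begins 54 mm behind the grasp point. The pads swing forward as they close: fully open they stand 13 mm farther back than shut.
Start: joints at [-68.423, 29.874, -2.08, 91.645, 1.215, 58.505, -6.463], TCP at [0.27, 0.564, 0.231] pointing down, gripper open.
Joint ranges: [-166.77, 166.77], [-17.47, 122.26], [-85.68, 81.53], [9.62, 139.38], [-72.42, 252.41], [9.2, 110.78], [-144.41, 144.41]. Speed limits (degrees/s): [108.29, 108.29, 136.94, 136.94, 172.46, 172.46, 172.46].

### API

Orientations are given as a 3x3 rotation matrix whose columns are the frame's x, y, z axes.
In Python, from rig import monitor, imaging, workorder gives the robot as it stands.
- The arm moves only by the tool servo_tool, never from a script. Its argument "plan" is a list of rows, each an object with "grip": the finger opening in m, from 0 to 0.0854; "dp": the shift along the world's x, y, z in m, a list of three; "twist": the turn, a rotation vector about the world's x, y, z in degrees, a list of three. In form: [{"grip": grip, "dp": [x, y, z], "twist": [ax, ay, az]}, ...]. A call has 1 to 8 rows; each row shifts and turns the commanded pose from where the row before left it; what a row does not reach is not made up. A row lasts 1/12 s, in which the tool goes at most 41.7 mm and 7.16 degrees, less where a joint would pass 70% of its speed; a pose out of reach is approached as far as the arm can. A call with a gripper value outside its range is refused whole. The fingers move at their own pace and stop on an object; the grip force is fixed at half the most. Time passes only in rows, so rows that do not move let the fingers close. It gives the time, the measured TCP pose, the force and the opening at its end, in the units of the state.
- monitor.observe(): the state, without advancing time (a new reading comes with each control period).
- imaging.get_image(name): name is "scene" or "top" or "wrist"; returns the picture (420x560x3 uint8, red, green, blue); there is no depth.
- imaging.calibration(name): a dict with "K" (3x3 intrinsics, pixels), "extrinsics" (4x4, takes a point from world to camera coordinates). Camera axes: x right, y down, z forward; pixel columns grow to the right and rows downward; lengths in m; the calibration is good to about 2 mm. A picture is of the moment at which its call begins: read the wrist's pose just before it. calibration takes no time and is no camera call; for the wrist camera it gives the pose at the moment of the call.
- workorder.sign_off(): hands the job in, once; it reports no verdict.
The state is a dict: "t": time; "q": joint angles; "joint_velocities": joint speeds; "joint_torque": joint torques, N m; "tcp_pos": TCP position; "eef_rot": TCP orientation; "contact_force": force on the tool from outside, world axes, zero at the start; "moment": the same for the moment, N m; "grip_width": opening from 0.0 (shut) to 1.0 (fully open).
Only numpy, scipy, OpenCV 4.12 (cv2) and the standard library are available. Lean on these libraries where they do the work, as an engineer would, in place of code of your own. Each camera call takes 0.05 s, during which the arm holds its last target.

## Working session

There is one attempt and no reset: what is moved stays moved. The work goes in short steps, Python scripts to look and compute and a tool call to move; the robot and the scene stay as the last step left them, time stands still between calls to the robot, and variables do not carry over. Pictures are saved under pics/ and viewed, and the job is handed in when it is done.

Besides the shell and the picture viewer there is one more tool, called after "Emit:" as name(argument=value, ...), one argument or row to a line, values as JSON. servo_tool: Moves the arm, as the interface text tells. Its arguments: {"type":"object","properties":{"plan":{"type":"array"}},"required":["plan"]}

```bash
mkdir -p pics; ls; cat > h.py <<'E'
import numpy as np,cv2
from rig import monitor,imaging,workorder
def snap(cam,fn):
    c=imaging.calibration(cam); im=imaging.get_image(cam)
    cv2.imwrite('pics/'+fn+'.png',im[:,:,::-1]); np.savez('pics/'+fn+'.npz',K=c['K'],E=c['extrinsics']); return im
def cal(fn):
    d=np.load('pics/'+fn+'.npz'); return d['K'],d['E']
def ray(fn,uv):
    K,E=cal(fn); R=E[:3,:3];o=-R.T@E[:3,3]; d=R.T@np.linalg.inv(K)@np.array([uv[0],uv[1],1.]); return o,d/np.linalg.norm(d)
def at(fn,uv,z):
    o,d=ray(fn,uv); return (o+d*(z-o[2])/d[2]).round(4)
def tri(*p):
    A=np.zeros((3,3));b=np.zeros(3);L=[]
    for fn,uv in p:
        o,d=ray(fn,uv);M=np.eye(3)-np.outer(d,d);A+=M;b+=M@o;L.append((o,d))
    x=np.linalg.solve(A,b); return x.round(4),[round(float(np.linalg.norm(np.cross(x-o,d))),4) for o,d in L]
def proj(fn,P):
    K,E=cal(fn);p=K@(E[:3,:3]@np.array(P)+E[:3,3]);return (p[:2]/p[2]).round(1)
def crop(fn,x0,y0,x1,y1,s,out):
    im=cv2.imread('pics/'+fn+'.png')[y0:y1,x0:x1]; im=cv2.resize(im,None,fx=s,fy=s,interpolation=cv2.INTER_CUBIC)
    for u in range((x0+19)//20*20,x1,20):
        cv2.line(im,(int((u-x0)*s),0),(int((u-x0)*s),6),(0,0,255),1); cv2.putText(im,str(u),(int((u-x0)*s)-10,18),0,.35,(0,0,255),1)
    for v in range((y0+19)//20*20,y1,20):
        cv2.line(im,(0,int((v-y0)*s)),(6,int((v-y0)*s)),(0,0,255),1); cv2.putText(im,str(v),(8,int((v-y0)*s)+4),0,.35,(0,0,255),1)
    cv2.imwrite('pics/'+out+'.png',im)
E
python3 - <<'E'
from h import *
s=monitor.observe();print(s)
for c in('scene','top','wrist'): 
    snap(c,c+'0');K,E=cal(c+'0');print(c,K.round(1).tolist(),E.round(3).tolist())
E
```

```text
pics
{'t': 0.0, 'q': array([-68.42328601,  29.90906157,  -2.0816879 ,  91.67205882,
         1.21367003,  58.5040803 ,  -6.46214217]), 'joint_velocities': array([ 0.00056291,  0.05448846, -0.01028084, -0.00945372, -0.05067456,
        0.13002149, -0.01348908]), 'joint_torque': array([-4.88250771e-04, -9.27082372e+01,  1.97931916e+00, -3.69944036e+01,
        1.77846104e-02,  8.06963450e-03,  1.43986864e-05]), 'tcp_pos': array([0.26992855, 0.56334831, 0.23073746]), 'eef_rot': array([[-9.01840559e-01,  4.32068778e-01, -4.21288514e-04],
       [ 4.32068980e-01,  9.01839985e-01, -1.01918431e-03],
       [-6.04228925e-05, -1.10116744e-03, -9.99999392e-01]]), 'contact_force': array([0.69221131, 0.37064836, 0.85609977]), 'moment': array([-0.02016773, -0.00751848, -0.0093274 ]), 'grip_width': 0.9967823587196468}
scene [[487.8, 0.0, 280.2], [0.0, 487.8, 216.4], [0.0, 0.0, 1.0]] [[0.851, -0.525, -0.018, -0.432], [-0.363, -0.562, -0.743, 0.234], [0.38, 0.639, -0.669, 1.438], [0.0, 0.0, 0.0, 1.0]]
top [[531.2, 0.0, 277.0], [0.0, 531.2, 216.3], [0.0, 0.0, 1.0]] [[0.006, -1.0, 0.006, -0.006], [-0.99, -0.007, -0.144, 0.517], [0.144, -0.005, -0.99, 1.323], [0.0, 0.0, 0.0, 1.0]]
wrist [[344.8, 0.0, 283.4], [0.0, 344.8, 207.3], [0.0, 0.0, 1.0]] [[0.432, 0.902, -0.002, -0.624], [0.864, -0.413, 0.287, -0.037], [0.258, -0.126, -0.958, 0.38], [0.0, 0.0, 0.0, 1.0]]
```

View pics/scene0.png

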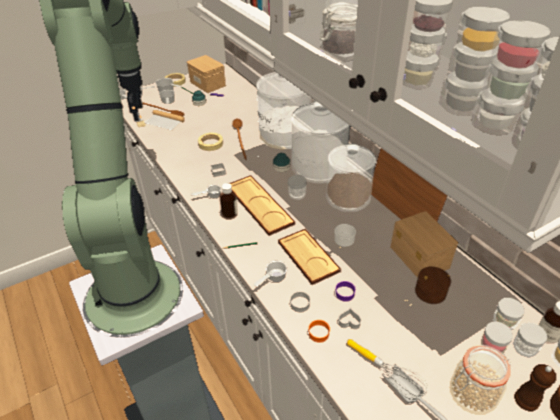

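View pics/top0.png

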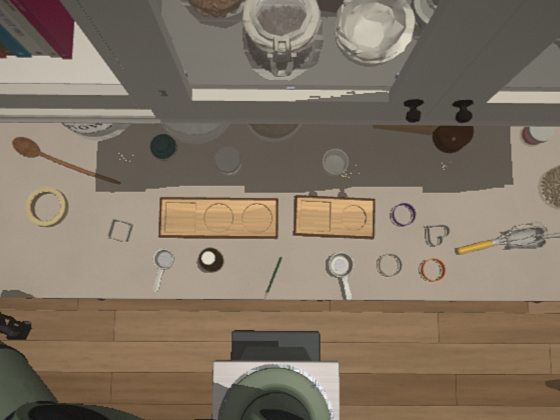

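View pics/wrist0.png

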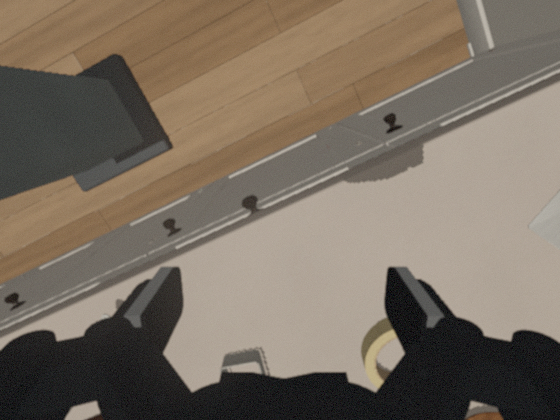

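```bash
python3 - <<'E'
from h import *
crop('top0',90,185,290,300,4,'t_l');crop('top0',280,185,460,305,4.4,'t_r');crop('scene0',180,150,370,350,4,'s_c')
E
```

```text
(no output)
```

View pics/t_l.png

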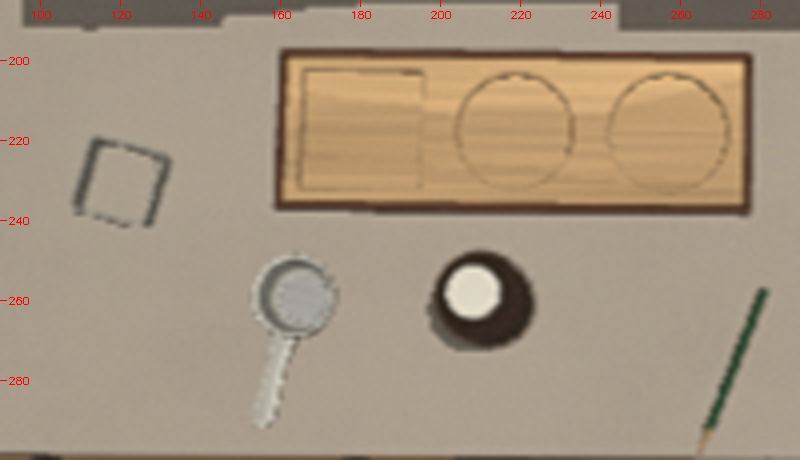

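View pics/t_r.png

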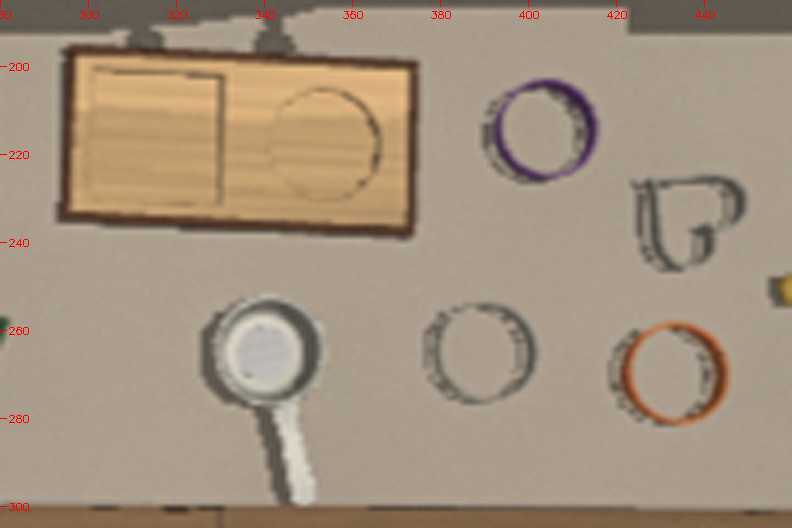

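View pics/s_c.png

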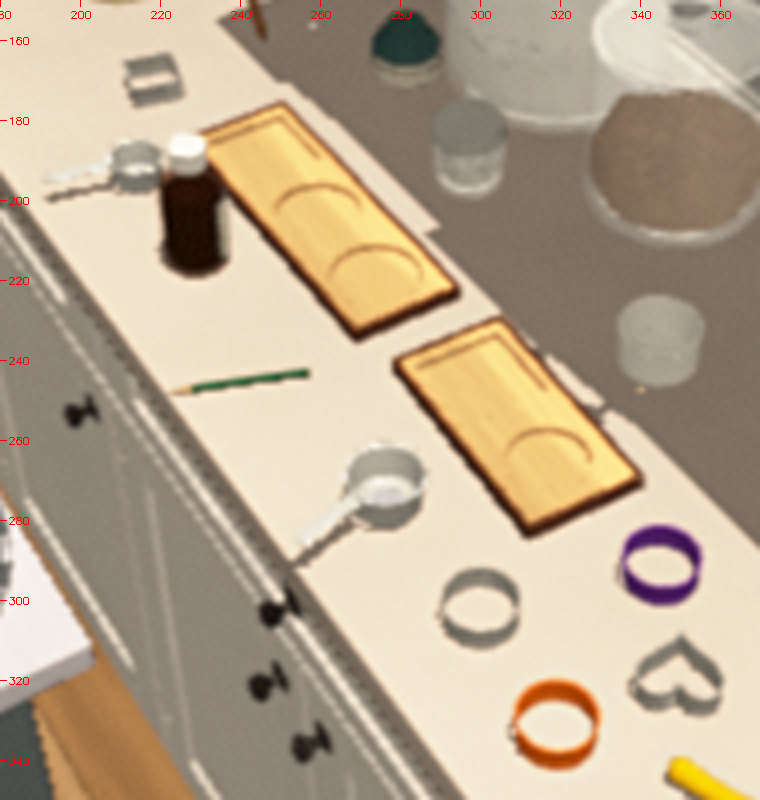

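```bash
python3 - <<'E'
from h import *
T=lambda u,v,z:at('top0',(u,v),z)
print('long corners',[T(u,v,.016) for u,v in((160.5,197.5),(277.5,198.5),(277,238.5),(159,237))])
print('short corners',[T(u,v,.016) for u,v in((295.5,195.5),(374.5,199),(373.5,239),(293.5,235))])
print('sq',[T(u,v,.025) for u,v in((114,219.5),(132.5,225),(127.5,241),(109.5,238))])
print('lc',T(340.5,265,.036),'handle',T(349,299,.033));print('sc',T(163.8,259.5,.031),T(155.5,291,.028))
print('rc',T(389,265,.025),'bottle cap',T(208,258,.129))
S=lambda u,v,z:at('scene0',(u,v),z)
print('scene: lc',tri(('top0',(340.5,265)),('scene0',(276.5,268))),'cap',tri(('top0',(208,258)),('scene0',(227,184))))
print('rc',tri(('top0',(389,265)),('scene0',(300,298))))
print('sc',tri(('top0',(163.8,259.5)),('scene0',(214.5,188))))
E
```

```text
long corners [array([0.5677, 0.3016, 0.016 ]), array([ 0.5671, -0.004 ,  0.016 ]), array([ 0.4621, -0.0033,  0.016 ]), array([0.464 , 0.3016, 0.016 ])]
short corners [array([ 0.5754, -0.051 ,  0.016 ]), array([ 0.5675, -0.2578,  0.016 ]), array([ 0.4624, -0.2531,  0.016 ]), array([ 0.4715, -0.0459,  0.016 ])]
sq [array([0.5077, 0.4172, 0.025 ]), array([0.4937, 0.3689, 0.025 ]), array([0.4523, 0.3799, 0.025 ]), array([0.4597, 0.4263, 0.025 ])]
lc [ 0.3937 -0.1643  0.036 ] handle [ 0.3087 -0.1851  0.033 ]
sc [0.4051 0.284  0.031 ] [0.3258 0.3026 0.028 ]
rc [ 0.395  -0.2896  0.025 ] bottle cap [0.4032 0.1598 0.129 ]
scene: lc (array([ 0.394 , -0.1642,  0.0383]), [0.0005, 0.0005]) cap (array([0.4031, 0.1581, 0.1404]), [0.0007, 0.0007])
rc (array([ 0.3954, -0.2893,  0.0278]), [0.0006, 0.0006])
sc (array([0.4055, 0.2819, 0.0394]), [0.001, 0.001])
```

Emit:
servo_tool(
  plan=[
    {"grip": 0.085,"dp": [0.033,-0.0235,-0.005],"twist": [0,0,1.8]},
    {"grip": 0.085,"dp": [0.033,-0.0235,-0.005],"twist": [0,0,1.8]},
    {"grip": 0.085,"dp": [0.033,-0.0235,-0.005],"twist": [0,0,1.8]},
    {"grip": 0.085,"dp": [0.033,-0.0235,-0.005],"twist": [0,0,1.8]},
    {"grip": 0.085,"dp": [0.033,-0.0235,-0.005],"twist": [0,0,1.8]},
    {"grip": 0.085,"dp": [0.033,-0.0235,-0.005],"twist": [0,0,1.8]},
    {"grip": 0.085,"dp": [0.033,-0.0235,-0.005],"twist": [0,0,1.8]},
    {"grip": 0.085,"dp": [0,0,0],"twist": [0,0,0]},
  ],
)

```text
t: 0.82
tcp_pos: [0.5078, 0.3918, 0.195]
eef_rot: [[-0.973, 0.232, 0.002], [0.232, 0.973, -0.004], [-0.003, -0.004, -1.0]]
contact_force: [0.2, -0.4, -0.1]
grip_width: 0.996
```

```bash
python3 - <<'E'
from h import *
s=monitor.observe();print(s['t'],s['tcp_pos'],s['eef_rot'].round(3).tolist())
snap('wrist','w1');print(proj('w1',(0.478,.398,.025)))
for P in ((.5077,.4172,.025),(.4937,.3689,.025),(.4523,.3799,.025),(.4597,.4263,.025)): print(proj('w1',P))
E
```

```text
0.8167 [0.50776677 0.39175284 0.19502452] [[-0.973, 0.232, 0.002], [0.232, 0.973, -0.004], [-0.003, -0.004, -1.0]]
[282.9 153.3]
[310.6 179.9]
[256.1 177.3]
[256.3 129.8]
[309.2 125.7]
```

View pics/w1.png

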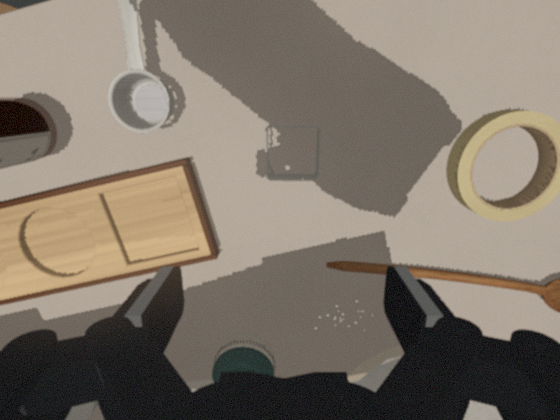

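```bash
python3 - <<'E'
from h import *
crop('w1',240,100,350,200,7,'w1c');crop('w1',0,60,220,200,3.6,'w1d')
crop('w1',0,150,240,310,3.3,'w1e')
E
```

```text
(no output)
```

View pics/w1c.png

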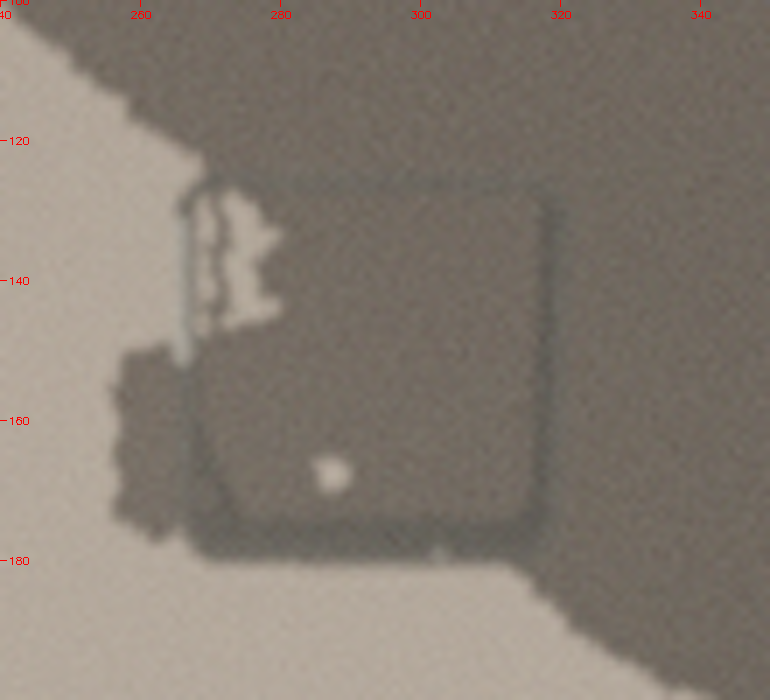

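View pics/w1d.png

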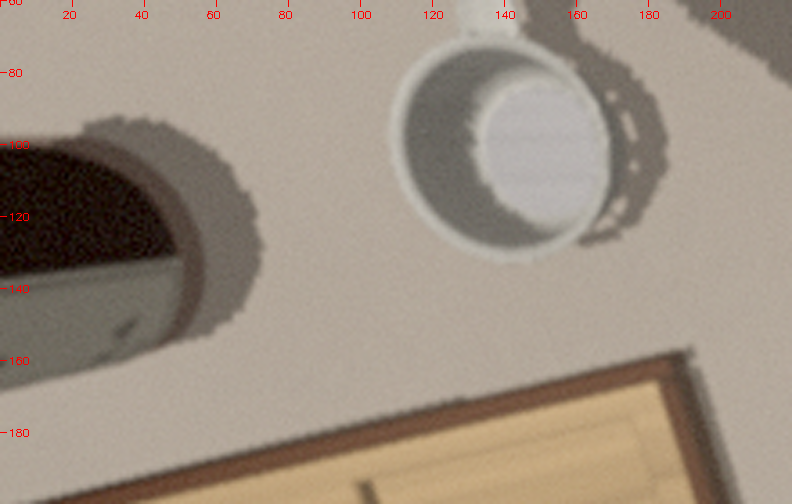

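View pics/w1e.png

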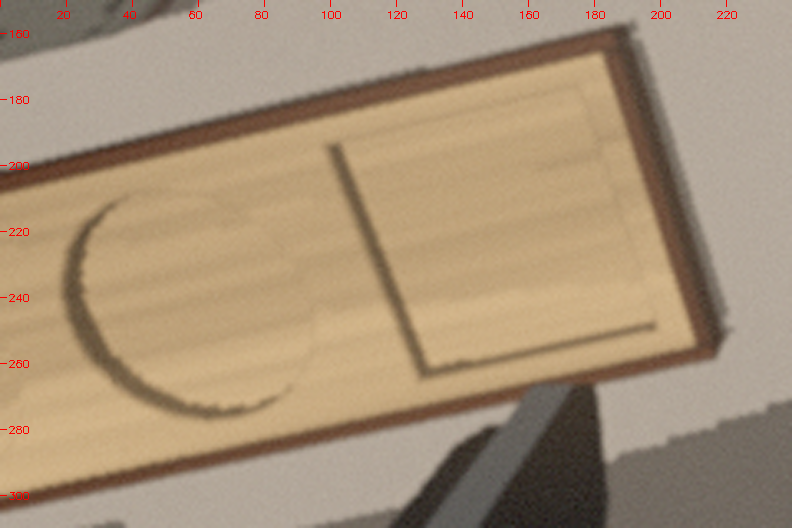

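```bash
python3 - <<'E'
from h import *
W=lambda u,v,z:at('w1',(u,v),z)
print('sq',[W(u,v,.025) for u,v in((266.5,126),(318,126),(317.5,179.5),(267,179.5))],W(292.3,152.7,.025))
c=[np.array(x) for x in((114,219.5),(132.5,225),(127.5,241),(109.5,238))]
print(tri(('w1',(292.3,152.7)),('top0',np.mean(c,0))))
print('tray near-left corner',W(189,158,.016),'far',W(217.5,256,.016), tri(('w1',(189,158)),('top0',(159,237))),tri(('w1',(217.5,256)),('top0',(160.5,197.5))))
print('sq recess floor edges: ', [W(u,v,.014) for u,v in((101,193),(129,264),(199,247),(176,177))])
print('small cup',W(139.5,100,.031),tri(('w1',(139.5,100)),('top0',(163.8,259.5))))
E
```

```text
sq [array([0.4512, 0.3895, 0.025 ]), array([0.4617, 0.4338, 0.025 ]), array([0.5088, 0.4235, 0.025 ]), array([0.4981, 0.3782, 0.025 ])] [0.4794 0.4064 0.025 ]
(array([ 0.4823,  0.406 , -0.0022]), [0.0009, 0.0009])
tray near-left corner [0.4632 0.3114 0.016 ] far [0.5652 0.3087 0.016 ] (array([ 0.4653,  0.3056, -0.0025]), [0.0006, 0.0006]) (array([0.5703, 0.3045, 0.0028]), [0.0002, 0.0002])
sq recess floor edges:  [array([0.476 , 0.2171, 0.014 ]), array([0.5537, 0.2165, 0.014 ]), array([0.5521, 0.2927, 0.014 ]), array([0.4778, 0.293 , 0.014 ])]
small cup [0.4051 0.2902 0.031 ] (array([0.4049, 0.2862, 0.0213]), [0.0009, 0.0009])
```

```bash
python3 - <<'E'
from h import *
s=monitor.observe();print(s['t'],s['tcp_pos'],np.abs(s['joint_velocities']).max())
a=snap('wrist','w2');s=monitor.observe();print(s['t'],s['tcp_pos'],s['eef_rot'].round(4).tolist())
crop('w2',240,100,350,200,7,'w2c');crop('w2',0,150,240,310,3.3,'w2e')
print((cal('w1')[1]-cal('w2')[1]).round(4).tolist())
E
```

```text
0.8667 [0.50457598 0.39494456 0.19530736] 4.033788320104911
0.9167 [0.50234217 0.39738044 0.19563517] [[-0.9736, 0.2282, -0.0005], [0.2282, 0.9736, -0.0009], [0.0003, -0.001, -1.0]]
[[0.001, -0.0002, -0.0014, 0.0022], [-0.0007, -0.0004, 0.0019, -0.0034], [0.0014, -0.002, 0.0006, -0.0015], [0.0, 0.0, 0.0, 0.0]]
```

View pics/w2c.png

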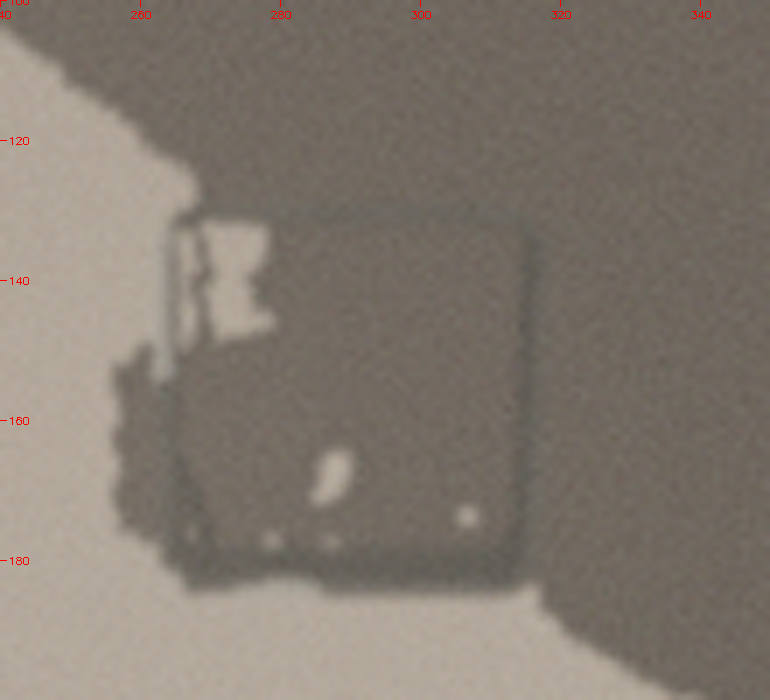

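View pics/w2e.png

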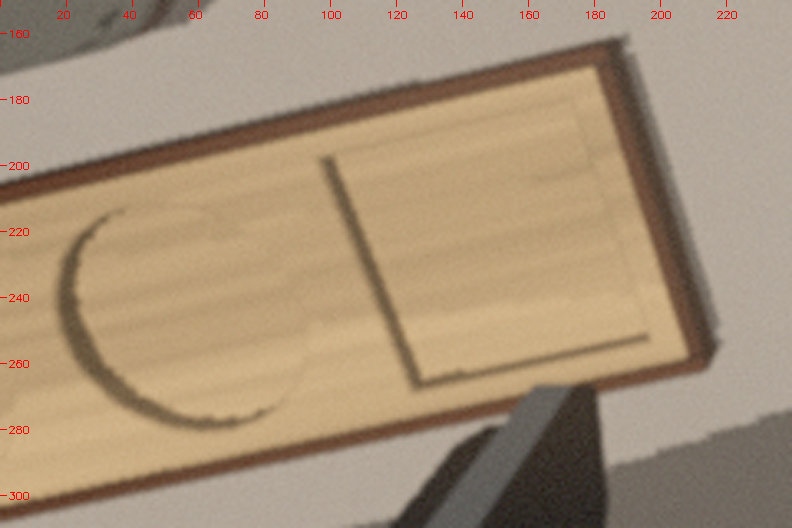

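```bash
python3 - <<'E'
from h import *
W=lambda u,v,z:at('w2',(u,v),z)
print('sq',[W(u,v,.025) for u,v in((264,130.5),(316,130.5),(315.5,184),(264.5,184))],W(290,157.3,.025))
c=[np.array(x) for x in((114,219.5),(132.5,225),(127.5,241),(109.5,238))]
print(tri(('w2',(290,157.3)),('top0',np.mean(c,0)),('scene0',(217.7,168))), proj('scene0',(.479,.402,.025)))
print('tray near-left corner',W(188,161.5,.016),'far',W(215.5,260,.016))
print('sq recess  ', [W(u,v,.014) for u,v in((99.5,197),(126.5,267.5),(197,251.5),(175,181))])
snap('wrist','w3');s=monitor.observe();print(s['t'],s['tcp_pos'])
E
```

```text
sq [array([0.4511, 0.3898, 0.025 ]), array([0.4617, 0.4347, 0.025 ]), array([0.5092, 0.4243, 0.025 ]), array([0.4983, 0.3783, 0.025 ])] [0.4796 0.4069 0.025 ]
(array([0.479 , 0.4038, 0.0217]), [0.0033, 0.0046, 0.0019]) [218.2 167.9]
tray near-left corner [0.4627 0.3128 0.016 ] far [0.5657 0.309  0.016 ]
sq recess   [array([0.4762, 0.2176, 0.014 ]), array([0.5535, 0.2161, 0.014 ]), array([0.553 , 0.2927, 0.014 ]), array([0.478 , 0.2943, 0.014 ])]
0.9667 [0.50099496 0.39895517 0.19594145]
```

Emit:
servo_tool(
  plan=[
    {"grip": 0.085,"dp": [-0.011,0.0025,-0.035],"twist": [0,0,0]},
    {"grip": 0.085,"dp": [-0.011,0.0025,-0.038],"twist": [0,0,0]},
    {"grip": 0.085,"dp": [0,0,-0.04],"twist": [0,0,0]},
    {"grip": 0.085,"dp": [0,0,-0.035],"twist": [0,0,0]},
    {"grip": 0.085,"dp": [0,0,-0.022],"twist": [0,0,0]},
    {"grip": 0.085,"dp": [0,0,-0.012],"twist": [0,0,0]},
    {"grip": 0.085,"dp": [0,0,-0.0055],"twist": [0,0,0]},
    {"grip": 0.085,"dp": [0,0,0],"twist": [0,0,0]},
  ],
)

```text
t: 1.63
tcp_pos: [0.4784, 0.4047, 0.0086]
eef_rot: [[-0.975, 0.224, -0.001], [0.224, 0.975, -0.0], [0.001, -0.0, -1.0]]
contact_force: [-0.1, -0.1, 0.0]
grip_width: 0.99
```

```bash
python3 - <<'E'
from h import *
s=monitor.observe();print(s['t'],s['tcp_pos'],s['contact_force'])
snap('wrist','w4')
E
```

```text
1.6333 [0.47837389 0.40474478 0.00856268] [-0.13059237 -0.12795086  0.00831286]
```

View pics/w4.png

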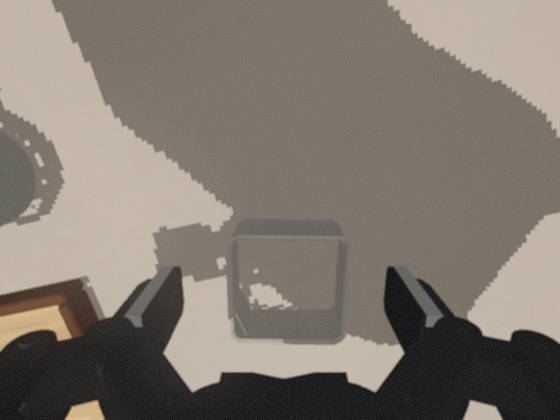

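```bash
python3 - <<'E'
from h import *
print(proj('w4',(.4796,.4069,.025)),proj('w4',(.4784,.4047,.0086)),proj('w4',(.4784,.4047,.0276)),proj('w4',(.4784,.4047,.025)), at('w4',(291,289.5),.025))
E
```

```text
[288.  292.4] [282.3 272.3] [282.1 294.2] [282.1 290.9] [0.4786 0.4084 0.025 ]
```

Emit:
servo_tool(
  plan=[
    {"grip": 0.04,"dp": [0.001,0.0025,0],"twist": [0,0,0]},
    {"grip": 0.03,"dp": [0,0,0],"twist": [0,0,0]},
    {"grip": 0.03,"dp": [0,0,0],"twist": [0,0,0]},
    {"grip": 0.03,"dp": [0,0,0],"twist": [0,0,0]},
    {"grip": 0.03,"dp": [0,0,0],"twist": [0,0,0]},
  ],
)

```text
t: 2.1
tcp_pos: [0.4805, 0.4071, 0.0103]
eef_rot: [[-0.974, 0.225, 0.001], [0.225, 0.974, 0.001], [-0.001, 0.001, -1.0]]
contact_force: [-2.3, -2.9, 15.0]
grip_width: 0.559
```

Emit:
servo_tool(
  plan=[
    {"grip": 0.03,"dp": [0,0,0.02],"twist": [0,0,0]},
    {"grip": 0.03,"dp": [0,0,0.035],"twist": [0,0,0]},
    {"grip": 0.03,"dp": [0.009,-0.038,0],"twist": [0,0,3.1]},
    {"grip": 0.03,"dp": [0.009,-0.038,0],"twist": [0,0,3.1]},
    {"grip": 0.03,"dp": [0.009,-0.038,0],"twist": [0,0,3.1]},
    {"grip": 0.03,"dp": [0.006,-0.028,0],"twist": [0,0,3.1]},
    {"grip": 0.03,"dp": [0.0025,-0.0095,0],"twist": [0,0,0]},
    {"grip": 0.03,"dp": [0,0,0],"twist": [0,0,0]},
  ],
)

```text
t: 2.77
tcp_pos: [0.5169, 0.2517, 0.0644]
eef_rot: [[-1.0, 0.015, 0.001], [0.015, 1.0, -0.001], [-0.001, -0.001, -1.0]]
contact_force: [0.5, 0.3, -0.4]
grip_width: 0.551
```

```bash
python3 - <<'E'
from h import *
s=monitor.observe();print(s['t'],s['tcp_pos'],s['contact_force'],s['grip_width'])
snap('wrist','w5')
E
```

```text
2.7667 [0.51688012 0.25173945 0.06437713] [ 0.52670384  0.27080447 -0.39752551] 0.5513115322670036
```

View pics/w5.png

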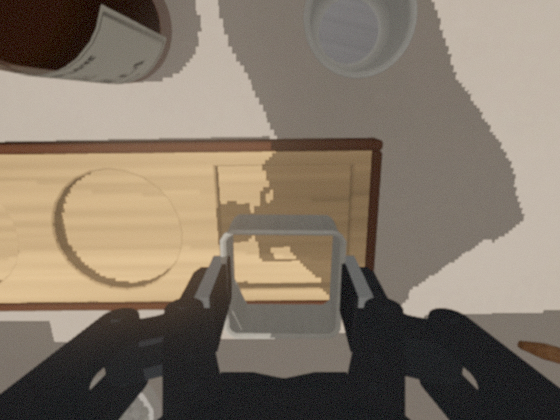

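```bash
python3 - <<'E'
from h import *
for p in((217,166),(352,166)): print(at('w5',p,.014))
for p in((381,139),(381,151)): print(at('w5',p,.016))
for p in((0,309),(220,306)):print(at('w5',p,.016))
# middle circle
for p in((57,222),(183,240),(110,168),(130,286)):print('c',at('w5',p,.014))
for z in (.03,.04,.05,.06,.08): print(z,[at('w5',p,z)[:2] for p in ((222,235),(343,235))])
E
```

```text
[0.4763 0.2154 0.014 ]
[0.4775 0.2914 0.014 ]
[0.4625 0.3062 0.016 ]
[0.469  0.3066 0.016 ]
[0.5653 0.0716 0.016 ]
[0.5651 0.2114 0.016 ]
c [0.5083 0.1183 0.014 ]
c [0.5208 0.1918 0.014 ]
c [0.4766 0.1549 0.014 ]
c [0.5513 0.1555 0.014 ]
0.03 [array([0.5117, 0.2186]), array([0.5127, 0.2849])]
0.04 [array([0.5079, 0.2206]), array([0.5088, 0.2832])]
0.05 [array([0.504 , 0.2226]), array([0.5048, 0.2814])]
0.06 [array([0.5001, 0.2246]), array([0.5009, 0.2796])]
0.08 [array([0.4924, 0.2285]), array([0.493 , 0.2761])]
```

Emit:
servo_tool(
  plan=[
    {"grip": 0.03,"dp": [0,-0.001,-0.025],"twist": [0,0,0]},
    {"grip": 0.03,"dp": [0,0,-0.013],"twist": [0,0,0]},
    {"grip": 0.03,"dp": [0,0,-0.006],"twist": [0,0,0]},
    {"grip": 0.03,"dp": [0,0,-0.003],"twist": [0,0,0]},
    {"grip": 0.03,"dp": [0,0,0],"twist": [0,0,0]},
  ],
)

```text
t: 3.23
tcp_pos: [0.5149, 0.255, 0.0168]
eef_rot: [[-1.0, 0.009, -0.001], [0.009, 1.0, -0.0], [0.001, -0.0, -1.0]]
contact_force: [0.2, -0.6, -0.2]
grip_width: 0.555
```

Emit:
servo_tool(
  plan=[
    {"grip": 0.03,"dp": [0,0,-0.001],"twist": [0,0,0]},
    {"grip": 0.03,"dp": [0,0,-0.0007],"twist": [0,0,0]},
  ],
)

```text
t: 3.4
tcp_pos: [0.5155, 0.255, 0.0162]
eef_rot: [[-1.0, 0.01, 0.0], [0.01, 1.0, 0.0], [-0.0, 0.0, -1.0]]
contact_force: [-10.0, -3.1, 34.5]
grip_width: 0.56
```

Emit:
servo_tool(
  plan=[
    {"grip": 0.075,"dp": [0,0,0.001],"twist": [0,0,0]},
    {"grip": 0.08,"dp": [0,0,0],"twist": [0,0,0]},
    {"grip": 0.08,"dp": [0,0,0.005],"twist": [0,0,0]},
    {"grip": 0.08,"dp": [0,0,0.03],"twist": [0,0,0]},
    {"grip": 0.085,"dp": [0,0,0.04],"twist": [0,0,0]},
    {"grip": 0.085,"dp": [0,0,0.04],"twist": [0,0,0]},
    {"grip": 0.085,"dp": [0,0,0.04],"twist": [0,0,0]},
    {"grip": 0.085,"dp": [0,0,0.008],"twist": [0,0,0]},
  ],
)

```text
t: 4.07
tcp_pos: [0.5176, 0.2554, 0.1857]
eef_rot: [[-1.0, 0.011, 0.007], [0.011, 1.0, 0.004], [-0.007, 0.004, -1.0]]
contact_force: [0.9, 1.1, 0.2]
grip_width: 0.994
```

```bash
python3 - <<'E'
from h import *
s=monitor.observe();print(s['t'],s['tcp_pos'],s['contact_force'],s['grip_width'])
snap('wrist','w6')
E
```

```text
4.0667 [0.51755021 0.25538242 0.18571879] [0.94744141 1.08155316 0.2333163 ] 0.9938360790887124
```

View pics/w6.png

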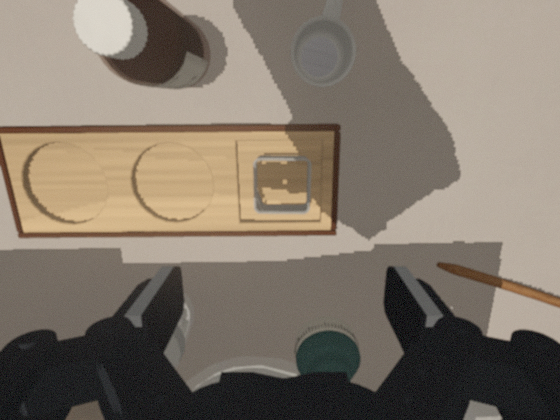

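```bash
python3 - <<'E'
from h import *
W=lambda p,z:at('w6',p,z)
print('sq',W((280,181),.014),'cutter',W((282.5,184),.03));print('mid',W((173.5,182),.014),'end',W((65.5,182.5),.014))
print('cap',W((104,28),.129),'scup',W((324,50),.031))
print(tri(('w6',(324,50)),('w2',(137.2,103.5)),('top0',(163.8,259.5))))
E
```

```text
sq [0.5138 0.2533 0.014 ] cutter [0.5129 0.2557 0.03  ]
mid [0.5136 0.1544 0.014 ] end [0.5129 0.0541 0.014 ]
cap [0.4057 0.1642 0.129 ] scup [0.4046 0.2896 0.031 ]
(array([0.4042, 0.2879, 0.0242]), [0.0025, 0.0009, 0.0028])
```

Emit:
servo_tool(
  plan=[
    {"grip": 0.085,"dp": [-0.01,-0.037,0],"twist": [0,0,1.3]},
    {"grip": 0.085,"dp": [-0.01,-0.038,0],"twist": [0,0,1.3]},
    {"grip": 0.085,"dp": [-0.01,-0.038,0],"twist": [0,0,1.3]},
    {"grip": 0.085,"dp": [-0.01,-0.038,0],"twist": [0,0,1.3]},
    {"grip": 0.085,"dp": [-0.01,-0.038,0],"twist": [0,0,1.3]},
    {"grip": 0.085,"dp": [-0.01,-0.038,0],"twist": [0,0,1.3]},
    {"grip": 0.085,"dp": [-0.01,-0.038,0],"twist": [0,0,1.3]},
    {"grip": 0.085,"dp": [-0.01,-0.038,0],"twist": [0,0,1.3]},
  ],
)

```text
t: 4.78
tcp_pos: [0.4346, -0.0504, 0.1792]
eef_rot: [[-0.985, -0.172, 0.0], [-0.172, 0.985, -0.0], [-0.0, -0.0, -1.0]]
contact_force: [2.2, -0.3, -0.4]
grip_width: 0.995
```

Emit:
servo_tool(
  plan=[
    {"grip": 0.085,"dp": [-0.01,-0.038,0],"twist": [0,0,1.3]},
    {"grip": 0.085,"dp": [-0.01,-0.038,0],"twist": [0,0,1.3]},
    {"grip": 0.085,"dp": [-0.01,-0.03,0],"twist": [0,0,1.3]},
    {"grip": 0.085,"dp": [-0.007,-0.012,0],"twist": [0,0,0]},
    {"grip": 0.085,"dp": [0,0,0],"twist": [0,0,0]},
    {"grip": 0.085,"dp": [0,0,0],"twist": [0,0,0]},
  ],
)

```text
t: 5.28
tcp_pos: [0.3983, -0.1672, 0.1792]
eef_rot: [[-0.972, -0.235, 0.0], [-0.235, 0.972, 0.0], [-0.0, 0.0, -1.0]]
contact_force: [0.5, 0.9, -1.0]
grip_width: 0.995
```

```bash
python3 - <<'E'
from h import *
s=monitor.observe();print(s['t'],s['tcp_pos'],s['eef_rot'].round(3).tolist(),s['grip_width'])
snap('wrist','w7')
E
```

```text
5.2833 [ 0.39833354 -0.1672195   0.17915432] [[-0.972, -0.235, 0.0], [-0.235, 0.972, 0.0], [-0.0, 0.0, -1.0]] 0.99464152031161
```

View pics/w7.png

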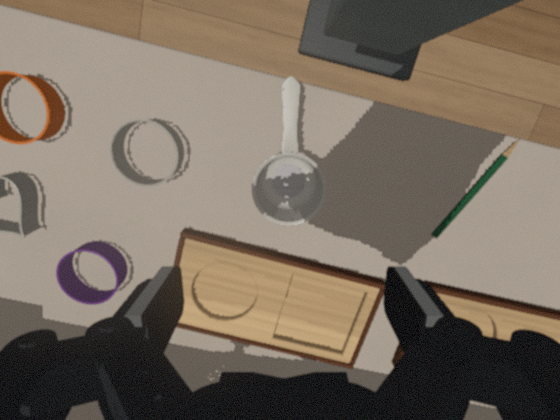

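```bash
python3 - <<'E'
from h import *
W=lambda p,z:at('w7',p,z)
print('cup',W((288.5,187.5),.036),W((252,187),.036),W((325,187),.036),'handle tip',W((291,79),.033),'proj tcp',proj('w7',(.398,-.167,.036)))
print(tri(('w7',(288.5,187.5)),('top0',(340.5,265))))
print('rc',W((150,151),.025),tri(('w7',(149.5,151)),('top0',(389,265))))
print('short',[W(p,.016) for p in((185,230),(383,285),(352,366))],'sq',[W(p,.014) for p in((291,272),(369,293),(350,350),(273,335))],'rnd',W((225,290),.014))
E
```

```text
cup [ 0.3919 -0.1638  0.036 ] [ 0.3988 -0.194   0.036 ] [ 0.3842 -0.1338  0.036 ] handle tip [ 0.3072 -0.1826  0.033 ] proj tcp [283.1 193.4]
(array([ 0.3932, -0.1641,  0.0331]), [0.0008, 0.0008])
rc [ 0.3912 -0.2859  0.025 ] (array([ 0.3964, -0.2947,  0.0012]), [0.0001, 0.0001])
short [array([ 0.4594, -0.2474,  0.016 ]), array([ 0.4708, -0.0476,  0.016 ]), array([ 0.5712, -0.0492,  0.016 ])] sq [array([ 0.4794, -0.1394,  0.014 ]), array([ 0.4836, -0.0575,  0.014 ]), array([ 0.5536, -0.0563,  0.014 ]), array([ 0.5546, -0.1401,  0.014 ])] rnd [ 0.5143 -0.1989  0.014 ]
```

Emit:
servo_tool(
  plan=[
    {"grip": 0.085,"dp": [-0.0033,0.0015,-0.035],"twist": [0,0,0]},
    {"grip": 0.085,"dp": [-0.0032,0.0015,-0.038],"twist": [0,0,-1]},
    {"grip": 0.085,"dp": [0,0,-0.038],"twist": [0,0,0]},
    {"grip": 0.085,"dp": [0,0,-0.03],"twist": [0,0,0]},
    {"grip": 0.085,"dp": [0,0,-0.015],"twist": [0,0,0]},
    {"grip": 0.085,"dp": [0,0,-0.0075],"twist": [0,0,0]},
    {"grip": 0.085,"dp": [0,0,-0.0025],"twist": [0,0,0]},
    {"grip": 0.085,"dp": [0,0,0],"twist": [0,0,0]},
  ],
)

```text
t: 6.0
tcp_pos: [0.3925, -0.1633, 0.0132]
eef_rot: [[-0.975, -0.221, -0.0], [-0.221, 0.975, 0.0], [-0.0, 0.0, -1.0]]
contact_force: [-1.0, 0.7, 0.5]
grip_width: 0.997
```

```bash
python3 - <<'E'
from h import *
snap('wrist','w8')
E
```

```text
(no output)
```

View pics/w8.png

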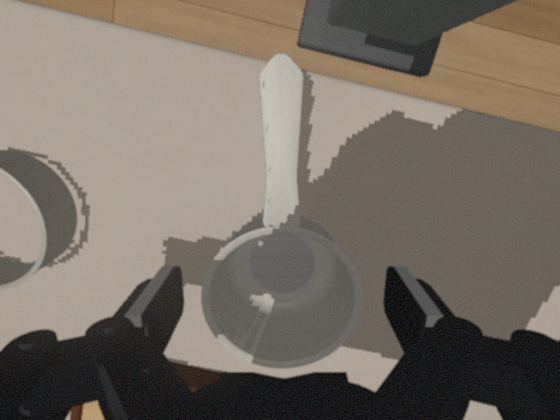

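Emit:
servo_tool(
  plan=[
    {"grip": 0.055,"dp": [0,0,0],"twist": [0,0,0]},
    {"grip": 0.045,"dp": [0,0,0],"twist": [0,0,0]},
    {"grip": 0.045,"dp": [0,0,0],"twist": [0,0,0]},
    {"grip": 0.045,"dp": [0,0,0],"twist": [0,0,0]},
  ],
)

```text
t: 6.38
tcp_pos: [0.3928, -0.1642, 0.0147]
eef_rot: [[-0.976, -0.22, 0.002], [-0.22, 0.976, -0.001], [-0.002, -0.001, -1.0]]
contact_force: [-3.7, 2.3, 32.9]
grip_width: 0.713
```

Emit:
servo_tool(
  plan=[
    {"grip": 0.045,"dp": [0,0,0.015],"twist": [0,0,0]},
    {"grip": 0.045,"dp": [0,0,0.025],"twist": [0,0,0]},
    {"grip": 0.045,"dp": [0,0,0.02],"twist": [0,0,0]},
    {"grip": 0.045,"dp": [0,0,0],"twist": [0,0,0]},
  ],
)

```text
t: 6.72
tcp_pos: [0.3935, -0.1645, 0.0765]
eef_rot: [[-0.976, -0.219, 0.005], [-0.219, 0.976, -0.002], [-0.004, -0.003, -1.0]]
contact_force: [2.3, -0.5, -0.1]
grip_width: 0.705
```

```bash
python3 - <<'E'
from h import *
s=monitor.observe();print(s['t'],s['tcp_pos'],s['contact_force'],s['grip_width'])
snap('wrist','w9')
E
```

```text
6.7167 [ 0.39354684 -0.16453032  0.07651731] [ 2.34060488 -0.48785096 -0.10417011] 0.7048468517331564
```

View pics/w9.png

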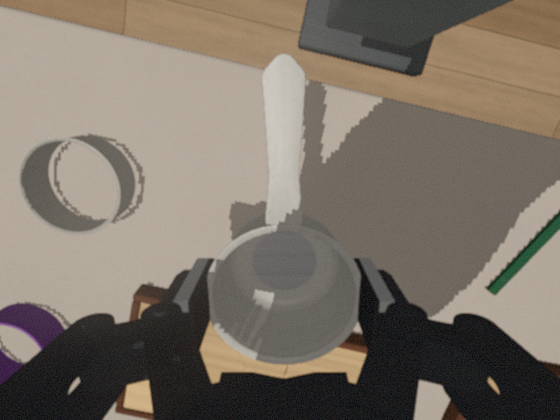

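Emit:
servo_tool(
  plan=[
    {"grip": 0.045,"dp": [0.025,0.02,0],"twist": [0,0,1.5]},
    {"grip": 0.045,"dp": [0.025,0.03,0],"twist": [0,0,1.5]},
    {"grip": 0.045,"dp": [0.025,0.03,0],"twist": [0,0,1.5]},
    {"grip": 0.045,"dp": [0.025,0.03,0],"twist": [0,0,1.5]},
    {"grip": 0.045,"dp": [0.0215,0.03,0],"twist": [0,0,1.5]},
    {"grip": 0.045,"dp": [0,0.038,0],"twist": [0,0,1.5]},
    {"grip": 0.045,"dp": [0,0.038,0],"twist": [0,0,1.5]},
    {"grip": 0.045,"dp": [0,0.038,0],"twist": [0,0,1.5]},
  ],
)

```text
t: 7.43
tcp_pos: [0.5131, 0.0918, 0.0723]
eef_rot: [[-0.908, -0.419, -0.001], [-0.419, 0.908, -0.0], [0.001, 0.0, -1.0]]
contact_force: [0.4, -0.3, -0.7]
grip_width: 0.707
```

Emit:
servo_tool(
  plan=[
    {"grip": 0.045,"dp": [0,0.034,0],"twist": [0,0,0]},
    {"grip": 0.045,"dp": [0,0.02,0],"twist": [0,0,0]},
    {"grip": 0.045,"dp": [0,0.0105,0],"twist": [0,0,0]},
    {"grip": 0.045,"dp": [0,0,0],"twist": [0,0,0]},
  ],
)

```text
t: 7.77
tcp_pos: [0.5131, 0.157, 0.0725]
eef_rot: [[-0.907, -0.421, -0.0], [-0.421, 0.907, 0.001], [0.0, 0.001, -1.0]]
contact_force: [-0.5, -1.0, -1.2]
grip_width: 0.704
```

```bash
python3 - <<'E'
from h import *
s=monitor.observe();print(s['t'],s['tcp_pos'],s['contact_force'],s['grip_width'])
snap('wrist','w10')
for y,x,r,n in((.155,.514,.038,'mid'),): print(n,[proj('w10',(x+r*np.cos(a),y+r*np.sin(a),.014)).tolist() for a in np.linspace(0,2*np.pi,8)])
E
```

```text
7.7667 [0.5131007  0.15698103 0.07254945] [-0.45348096 -0.9578688  -1.24388011] 0.7037943246872046
mid [[254.4, 277.7], [305.3, 277.0], [338.3, 239.4], [327.8, 189.6], [277.7, 166.7], [228.6, 191.0], [220.0, 241.1], [254.4, 277.7]]
```

View pics/w10.png

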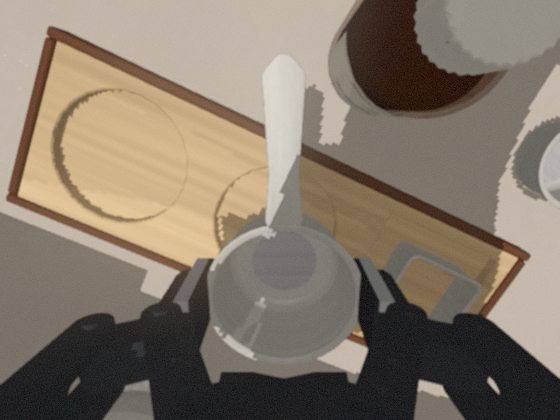

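Emit:
servo_tool(
  plan=[
    {"grip": 0.045,"dp": [0,-0.001,-0.025],"twist": [0,0,0]},
    {"grip": 0.045,"dp": [0,-0.001,-0.015],"twist": [0,0,0]},
    {"grip": 0.045,"dp": [0,0,-0.007],"twist": [0,0,0]},
    {"grip": 0.045,"dp": [0,0,-0.003],"twist": [0,0,0]},
    {"grip": 0.045,"dp": [0,0,-0.001],"twist": [0,0,0]},
    {"grip": 0.045,"dp": [0,0,0],"twist": [0,0,0]},
  ],
)

```text
t: 8.32
tcp_pos: [0.5139, 0.1521, 0.0225]
eef_rot: [[-0.909, -0.417, 0.0], [-0.417, 0.909, -0.0], [-0.0, -0.0, -1.0]]
contact_force: [-0.1, 0.4, -0.1]
grip_width: 0.708
```

Emit:
servo_tool(
  plan=[
    {"grip": 0.045,"dp": [0,0,-0.001],"twist": [0,0,0]},
    {"grip": 0.045,"dp": [0,0,-0.001],"twist": [0,0,0]},
  ],
)

```text
t: 8.48
tcp_pos: [0.5139, 0.1525, 0.0209]
eef_rot: [[-0.909, -0.418, 0.001], [-0.418, 0.909, 0.0], [-0.001, -0.0, -1.0]]
contact_force: [-9.0, -3.1, 34.3]
grip_width: 0.708
```

Emit:
servo_tool(
  plan=[
    {"grip": 0.08,"dp": [0,0,0.001],"twist": [0,0,0]},
    {"grip": 0.08,"dp": [0,0,0],"twist": [0,0,0]},
    {"grip": 0.08,"dp": [0,0,0.005],"twist": [0,0,0]},
    {"grip": 0.08,"dp": [0,0,0.03],"twist": [0,0,-2]},
    {"grip": 0.085,"dp": [0,0,0.04],"twist": [0,0,-3]},
    {"grip": 0.085,"dp": [0,0,0.04],"twist": [0,0,-5]},
    {"grip": 0.085,"dp": [0,0,0.04],"twist": [0,0,-5]},
    {"grip": 0.085,"dp": [0,0,0.03],"twist": [0,0,-5]},
  ],
)

```text
t: 9.15
tcp_pos: [0.5139, 0.1528, 0.2099]
eef_rot: [[-0.997, -0.078, 0.002], [-0.078, 0.997, 0.002], [-0.003, 0.001, -1.0]]
contact_force: [0.7, 0.1, 0.5]
grip_width: 0.991
```

Emit:
servo_tool(
  plan=[
    {"grip": 0.085,"dp": [-0.036,0.004,0],"twist": [0,0,-3]},
    {"grip": 0.085,"dp": [-0.036,0.004,0],"twist": [0,0,-2]},
    {"grip": 0.085,"dp": [-0.026,0.0025,0],"twist": [0,0,0]},
    {"grip": 0.085,"dp": [-0.0105,0.001,0],"twist": [0,0,0]},
    {"grip": 0.085,"dp": [0,0,0],"twist": [0,0,0]},
    {"grip": 0.085,"dp": [0,0,0],"twist": [0,0,0]},
  ],
)

```text
t: 9.65
tcp_pos: [0.4056, 0.1644, 0.2067]
eef_rot: [[-1.0, 0.005, 0.001], [0.005, 1.0, 0.001], [-0.001, 0.001, -1.0]]
contact_force: [1.0, 0.5, -0.1]
grip_width: 0.993
```

```bash
python3 - <<'E'
from h import *
s=monitor.observe();print(s['t'],s['tcp_pos'],s['contact_force'],s['grip_width'])
snap('wrist','w11');print(proj('w11',(.4055,.164,.129)))
E
```

```text
9.65 [0.40556904 0.16436246 0.20672107] [ 0.97135004  0.50101904 -0.10353936] 0.992997703605023
[282.1 217.8]
```

View pics/w11.png

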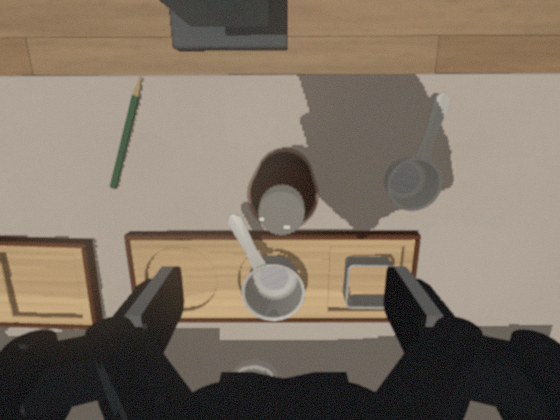

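```bash
python3 - <<'E'
from h import *
W=lambda p,z:at('w11',p,z)
crop('w11',220,130,340,250,6,'w11c')
print('cap',W((281.5,210.5),.129),tri(('w11',(281.5,210.5)),('top0',(208,258))),tri(('w11',(281.5,210.5)),('w6',(104,28))))
print('scup',W((412.5,184),.031),'handle',W((442,98),.028),'end',W((181,275),.014))
print('cup large',W((273.5,291.5),.042))
E
```

```text
cap [0.4003 0.1636 0.129 ] (array([0.4047, 0.1626, 0.1132]), [0.001, 0.001]) (array([0.4035, 0.1625, 0.1225]), [0.0016, 0.0016])
scup [0.4052 0.2867 0.031 ] handle [0.3278 0.3059 0.028 ] end [0.5085 0.054  0.014 ]
cup large [0.5125 0.1545 0.042 ]
```

View pics/w11c.png

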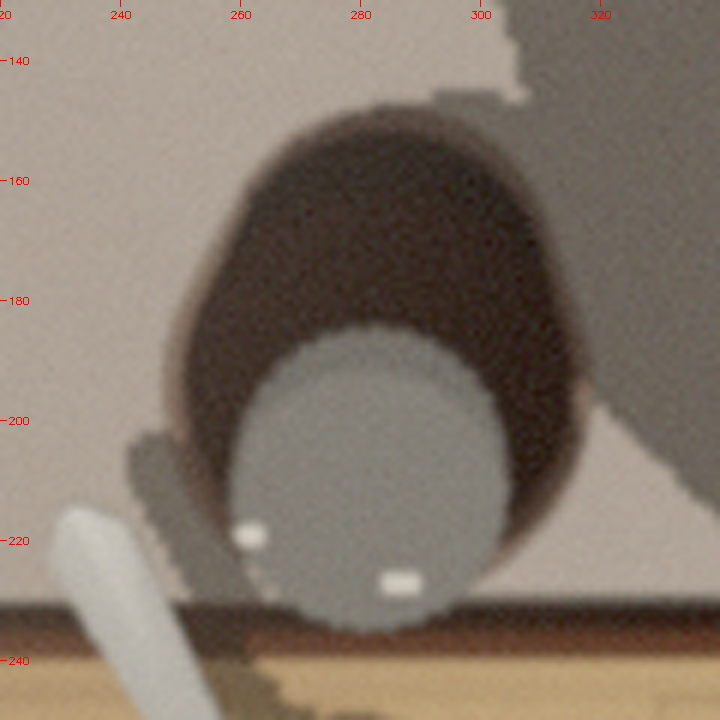

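Emit:
servo_tool(
  plan=[
    {"grip": 0.085,"dp": [-0.0032,-0.001,-0.03],"twist": [0,0,0]},
    {"grip": 0.085,"dp": [0,0,-0.035],"twist": [0,0,0]},
    {"grip": 0.085,"dp": [0,0,-0.035],"twist": [0,0,0]},
    {"grip": 0.085,"dp": [0,0,-0.024],"twist": [0,0,0]},
    {"grip": 0.085,"dp": [0,0,-0.012],"twist": [0,0,0]},
    {"grip": 0.085,"dp": [0,0,-0.005],"twist": [0,0,0]},
    {"grip": 0.085,"dp": [0,0,-0.0025],"twist": [0,0,0]},
    {"grip": 0.085,"dp": [0,0,0],"twist": [0,0,0]},
  ],
)

```text
t: 10.37
tcp_pos: [0.4025, 0.1631, 0.0626]
eef_rot: [[-1.0, 0.006, 0.0], [0.006, 1.0, -0.0], [-0.0, -0.0, -1.0]]
contact_force: [-0.8, -0.8, -0.1]
grip_width: 0.997
```

```bash
python3 - <<'E'
from h import *
snap('wrist','w12')
E
```

```text
(no output)
```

View pics/w12.png

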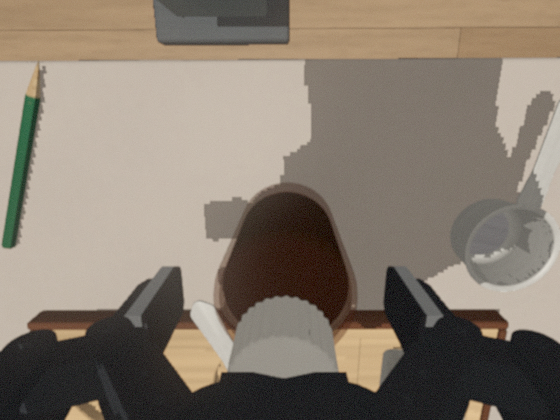

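Emit:
servo_tool(
  plan=[
    {"grip": 0.05,"dp": [0,0,0],"twist": [0,0,0]},
    {"grip": 0.04,"dp": [0,0,0],"twist": [0,0,0]},
    {"grip": 0.04,"dp": [0,0,0],"twist": [0,0,0]},
    {"grip": 0.04,"dp": [0,0,0],"twist": [0,0,0]},
    {"grip": 0.04,"dp": [0,0,0],"twist": [0,0,0]},
  ],
)

```text
t: 10.83
tcp_pos: [0.4026, 0.1636, 0.0637]
eef_rot: [[-1.0, 0.005, 0.002], [0.005, 1.0, 0.001], [-0.002, 0.001, -1.0]]
contact_force: [-2.6, -0.2, 20.8]
grip_width: 0.645
```

Emit:
servo_tool(
  plan=[
    {"grip": 0.04,"dp": [0,0,0.015],"twist": [0,0,0]},
    {"grip": 0.04,"dp": [0,0,0.025],"twist": [0,0,0]},
    {"grip": 0.04,"dp": [0,0,0.025],"twist": [0,0,0]},
    {"grip": 0.04,"dp": [0,0,0.01],"twist": [0,0,0]},
    {"grip": 0.04,"dp": [0,0,0],"twist": [0,0,0]},
  ],
)

```text
t: 11.25
tcp_pos: [0.403, 0.1636, 0.1399]
eef_rot: [[-1.0, 0.005, 0.004], [0.005, 1.0, 0.002], [-0.004, 0.002, -1.0]]
contact_force: [0.4, 0.6, -2.6]
grip_width: 0.643
```

```bash
python3 - <<'E'
from h import *
snap('wrist','w13');snap('scene','s13');crop('s13',150,130,350,300,4,'s13c')
E
```

```text
(no output)
```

View pics/s13c.png

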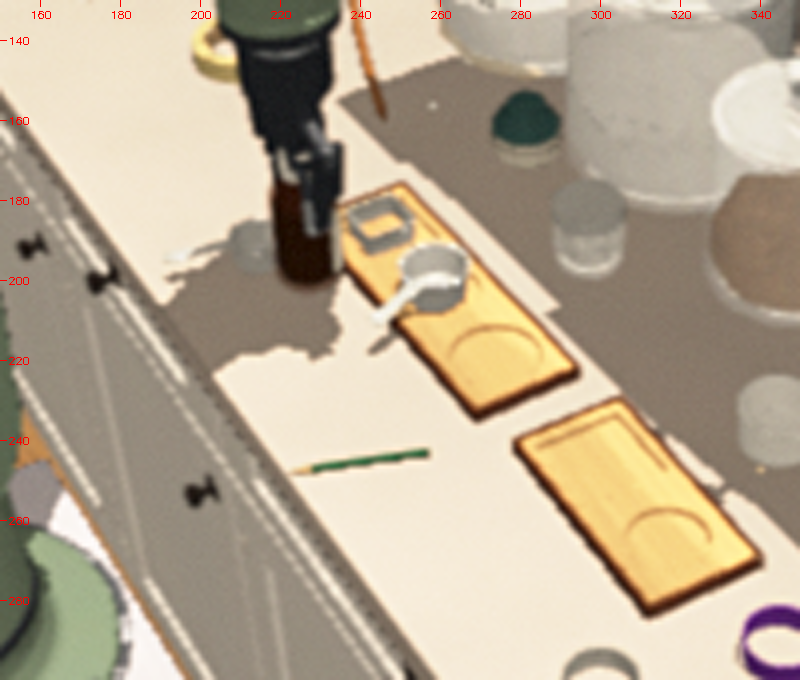

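View pics/w13.png

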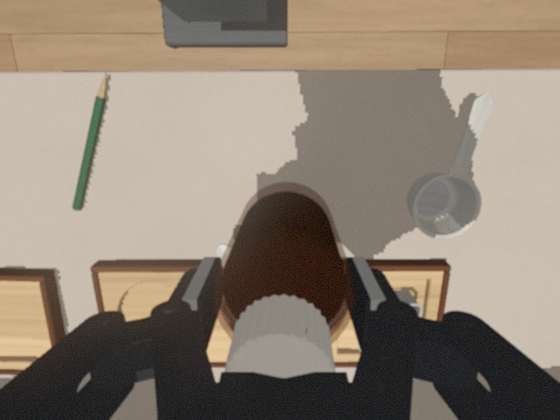

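Emit:
servo_tool(
  plan=[
    {"grip": 0.04,"dp": [0.005,-0.033,0],"twist": [0,0,0]},
    {"grip": 0.04,"dp": [0.015,-0.033,0],"twist": [0,0,0]},
    {"grip": 0.04,"dp": [0.028,-0.025,0],"twist": [0,0,0]},
    {"grip": 0.04,"dp": [0.03,-0.014,0],"twist": [0,0,0]},
    {"grip": 0.04,"dp": [0.022,-0.004,0],"twist": [0,0,0]},
    {"grip": 0.04,"dp": [0.0105,0,0],"twist": [0,0,0]},
    {"grip": 0.04,"dp": [0,0,0],"twist": [0,0,0]},
    {"grip": 0.04,"dp": [0,0,0],"twist": [0,0,0]},
  ],
)

```text
t: 12.02
tcp_pos: [0.5116, 0.054, 0.1361]
eef_rot: [[-1.0, 0.005, -0.002], [0.005, 1.0, -0.0], [0.002, -0.0, -1.0]]
contact_force: [-0.4, -0.4, -2.4]
grip_width: 0.642
```

```bash
python3 - <<'E'
from h import *
s=monitor.observe();print(s['t'],s['tcp_pos'],s['contact_force'],s['grip_width'])
snap('wrist','w14');print([proj('w14',(.513+.039*np.cos(a),.0545+.039*np.sin(a),.014)).tolist() for a in (np.pi/2,np.pi,-np.pi/2)])
E
```

```text
12.0167 [0.51159452 0.05398307 0.13613965] [-0.38846816 -0.37770939 -2.39848916] 0.6417054260229317
[[332.6, 202.2], [283.4, 153.4], [234.7, 202.7]]
```

View pics/w14.png

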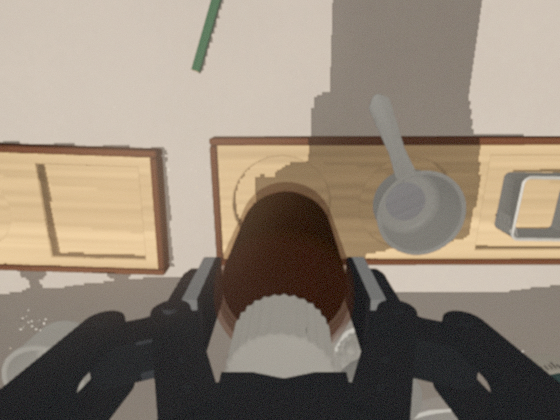

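Emit:
servo_tool(
  plan=[
    {"grip": 0.04,"dp": [0.001,0,-0.025],"twist": [0,0,0]},
    {"grip": 0.04,"dp": [0,0,-0.022],"twist": [0,0,0]},
    {"grip": 0.04,"dp": [0,0,-0.01],"twist": [0,0,0]},
    {"grip": 0.04,"dp": [0,0,-0.005],"twist": [0,0,0]},
    {"grip": 0.04,"dp": [0,0,-0.003],"twist": [0,0,0]},
    {"grip": 0.04,"dp": [0,0,0],"twist": [0,0,0]},
  ],
)

```text
t: 12.57
tcp_pos: [0.5132, 0.0543, 0.0727]
eef_rot: [[-1.0, 0.005, -0.0], [0.005, 1.0, -0.0], [0.0, -0.0, -1.0]]
contact_force: [-0.2, -0.6, -2.0]
grip_width: 0.643
```

Emit:
servo_tool(
  plan=[
    {"grip": 0.04,"dp": [0,0,-0.001],"twist": [0,0,0]},
    {"grip": 0.04,"dp": [0,0,0],"twist": [0,0,0]},
  ],
)

```text
t: 12.73
tcp_pos: [0.5137, 0.0542, 0.0723]
eef_rot: [[-1.0, 0.005, 0.001], [0.005, 1.0, 0.0], [-0.001, 0.0, -1.0]]
contact_force: [-0.8, 0.5, -1.2]
grip_width: 0.642
```

Emit:
servo_tool(
  plan=[
    {"grip": 0.04,"dp": [0,0,-0.001],"twist": [0,0,0]},
    {"grip": 0.04,"dp": [0,0,-0.0005],"twist": [0,0,0]},
  ],
)

```text
t: 12.9
tcp_pos: [0.5136, 0.0542, 0.0705]
eef_rot: [[-1.0, 0.005, 0.001], [0.005, 1.0, 0.0], [-0.001, 0.0, -1.0]]
contact_force: [-0.3, -0.0, -3.1]
grip_width: 0.646
```

Emit:
servo_tool(
  plan=[
    {"grip": 0.04,"dp": [0,0,-0.001],"twist": [0,0,0]},
    {"grip": 0.04,"dp": [0,0,0],"twist": [0,0,0]},
  ],
)

```text
t: 13.07
tcp_pos: [0.514, 0.0541, 0.0699]
eef_rot: [[-1.0, 0.005, 0.001], [0.005, 1.0, 0.0], [-0.001, 0.0, -1.0]]
contact_force: [-2.6, 1.2, 13.8]
grip_width: 0.644
```

Emit:
servo_tool(
  plan=[
    {"grip": 0.08,"dp": [0,0,0.0005],"twist": [0,0,0]},
    {"grip": 0.085,"dp": [0,0,0],"twist": [0,0,0]},
    {"grip": 0.085,"dp": [0,0,0],"twist": [0,0,0]},
    {"grip": 0.085,"dp": [0,0,0.02],"twist": [0,0,0]},
    {"grip": 0.085,"dp": [0,0,0.035],"twist": [0,0,0]},
    {"grip": 0.085,"dp": [0,0,0.035],"twist": [0,0,0]},
    {"grip": 0.085,"dp": [0,0,0.025],"twist": [0,0,0]},
    {"grip": 0.085,"dp": [0,0,0.01],"twist": [0,0,0]},
  ],
)

```text
t: 13.73
tcp_pos: [0.5146, 0.0543, 0.198]
eef_rot: [[-1.0, 0.006, 0.004], [0.006, 1.0, 0.001], [-0.004, 0.001, -1.0]]
contact_force: [0.6, -0.5, 0.1]
grip_width: 0.991
```

Emit:
servo_tool(
  plan=[
    {"grip": 0.085,"dp": [-0.012,-0.036,0],"twist": [0,0,0]},
    {"grip": 0.085,"dp": [-0.013,-0.038,0],"twist": [0,0,0]},
    {"grip": 0.085,"dp": [-0.013,-0.038,0],"twist": [0,0,0]},
    {"grip": 0.085,"dp": [-0.013,-0.038,0],"twist": [0,0,0]},
    {"grip": 0.085,"dp": [-0.013,-0.038,0],"twist": [0,0,0]},
    {"grip": 0.085,"dp": [-0.013,-0.038,0],"twist": [0,0,0]},
    {"grip": 0.085,"dp": [-0.013,-0.038,0],"twist": [0,0,0]},
    {"grip": 0.085,"dp": [-0.013,-0.037,0],"twist": [0,0,0]},
  ],
)

```text
t: 14.4
tcp_pos: [0.4092, -0.2486, 0.1943]
eef_rot: [[-1.0, 0.005, -0.0], [0.005, 1.0, -0.0], [0.0, -0.0, -1.0]]
contact_force: [1.4, -0.2, -0.0]
grip_width: 0.993
```

Emit:
servo_tool(
  plan=[
    {"grip": 0.085,"dp": [-0.012,-0.028,0],"twist": [0,0,0]},
    {"grip": 0.085,"dp": [-0.005,-0.014,0],"twist": [0,0,0]},
    {"grip": 0.085,"dp": [0,0,0],"twist": [0,0,0]},
    {"grip": 0.085,"dp": [0,0,0],"twist": [0,0,0]},
  ],
)

```text
t: 14.73
tcp_pos: [0.3929, -0.2892, 0.1941]
eef_rot: [[-1.0, 0.007, -0.001], [0.007, 1.0, 0.0], [0.001, 0.0, -1.0]]
contact_force: [-0.4, 0.3, -0.2]
grip_width: 0.994
```

```bash
python3 - <<'E'
from h import *
s=monitor.observe();print(s['t'],s['tcp_pos'],s['contact_force'],s['grip_width'])
snap('wrist','w15');snap('scene','s15');crop('s15',150,130,350,300,4,'s15c')
E
```

```text
14.7333 [ 0.3929065  -0.28920046  0.194132  ] [-0.39460094  0.32885171 -0.23225317] 0.9940452322890901
```

View pics/s15c.png

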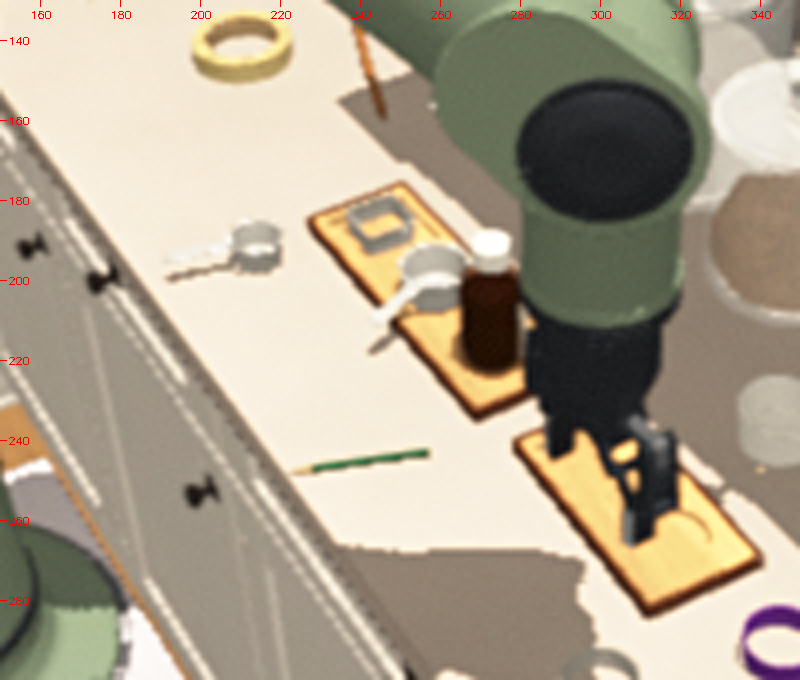

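View pics/w15.png

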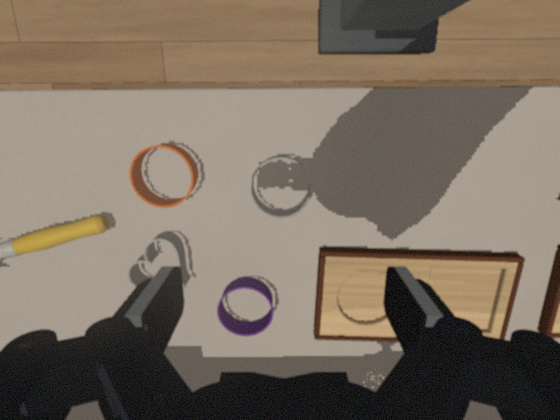

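Bottle stands upright in the end recess. The wrist picture shows three round cutters: silver (280,185), orange (164,176) and purple (245,306). The tinplate silver one is meant, so I confirm it in a crop.

```bash
python3 - <<'E'
from h import *
crop('w15',110,130,340,350,3,'w15c');crop('w15',235,140,325,230,6,'w15d')
E
```

```text
(no output)
```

View pics/w15d.png

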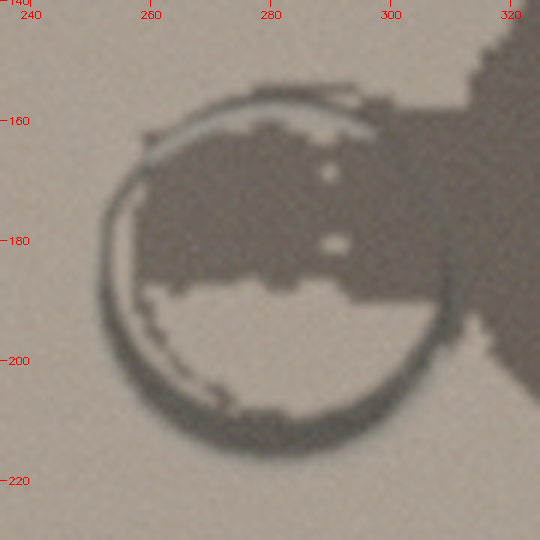

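```bash
python3 - <<'E'
from h import *
W=lambda p,z:at('w15',p,z)
print('rc',W((280.5,186),.025),W((251.5,186),.025),W((309.5,186),.025),tri(('w15',(280.5,186)),('top0',(389,265)),('scene0',(300,298))))
print('short corners',[W(p,.016) for p in((321,248),(522,254),(505,343))],'round',W((367,294),.014))
E
```

```text
rc [ 0.392  -0.2915  0.025 ] [ 0.3919 -0.3183  0.025 ] [ 0.3922 -0.2646  0.025 ] (array([ 0.394 , -0.2902,  0.028 ]), [0.0029, 0.0015, 0.0018])
short corners [array([ 0.4583, -0.2514,  0.016 ]), array([ 0.4662, -0.0482,  0.016 ]), array([ 0.5726, -0.0465,  0.016 ])] round [ 0.512  -0.2014  0.014 ]
```

Emit:
servo_tool(
  plan=[
    {"grip": 0.085,"dp": [0,-0.0018,-0.034],"twist": [0,0,0]},
    {"grip": 0.085,"dp": [0,0,-0.038],"twist": [0,0,0]},
    {"grip": 0.085,"dp": [0,0,-0.04],"twist": [0,0,0]},
    {"grip": 0.085,"dp": [0,0,-0.035],"twist": [0,0,0]},
    {"grip": 0.085,"dp": [0,0,-0.022],"twist": [0,0,0]},
    {"grip": 0.085,"dp": [0,0,-0.011],"twist": [0,0,0]},
    {"grip": 0.085,"dp": [0,0,-0.005],"twist": [0,0,0]},
    {"grip": 0.085,"dp": [0,0,0],"twist": [0,0,0]},
  ],
)

```text
t: 15.5
tcp_pos: [0.3936, -0.2901, 0.0094]
eef_rot: [[-1.0, 0.004, -0.0], [0.004, 1.0, 0.0], [0.0, 0.0, -1.0]]
contact_force: [0.9, 0.7, 1.0]
grip_width: 0.997
```

```bash
python3 - <<'E'
from h import *
snap('wrist','w16')
E
```

```text
(no output)
```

View pics/w16.png

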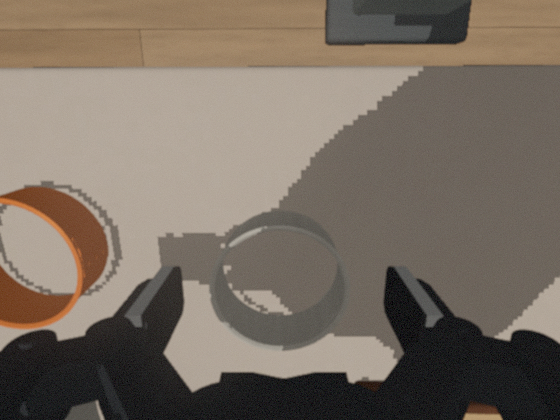

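Emit:
servo_tool(
  plan=[
    {"grip": 0.05,"dp": [0,-0.002,0],"twist": [0,0,0]},
    {"grip": 0.04,"dp": [0,0,0],"twist": [0,0,0]},
    {"grip": 0.04,"dp": [0,0,0],"twist": [0,0,0]},
    {"grip": 0.04,"dp": [0,0,0],"twist": [0,0,0]},
    {"grip": 0.04,"dp": [0,0,0],"twist": [0,0,0]},
  ],
)

```text
t: 15.97
tcp_pos: [0.3941, -0.2933, 0.0114]
eef_rot: [[-1.0, 0.006, 0.002], [0.006, 1.0, -0.001], [-0.002, -0.001, -1.0]]
contact_force: [-3.7, 2.6, 30.0]
grip_width: 0.636
```

Emit:
servo_tool(
  plan=[
    {"grip": 0.04,"dp": [0,0,0.015],"twist": [0,0,0]},
    {"grip": 0.04,"dp": [0,0,0.03],"twist": [0,0,0]},
    {"grip": 0.04,"dp": [0,0,0.02],"twist": [0,0,0]},
    {"grip": 0.04,"dp": [0,0,0],"twist": [0,0,0]},
  ],
)

```text
t: 16.3
tcp_pos: [0.3949, -0.2938, 0.0786]
eef_rot: [[-1.0, 0.006, 0.005], [0.006, 1.0, -0.003], [-0.005, -0.003, -1.0]]
contact_force: [1.3, -0.9, 0.9]
grip_width: 0.631
```

```bash
python3 - <<'E'
from h import *
snap('wrist','w17')
E
```

```text
(no output)
```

View pics/w17.png

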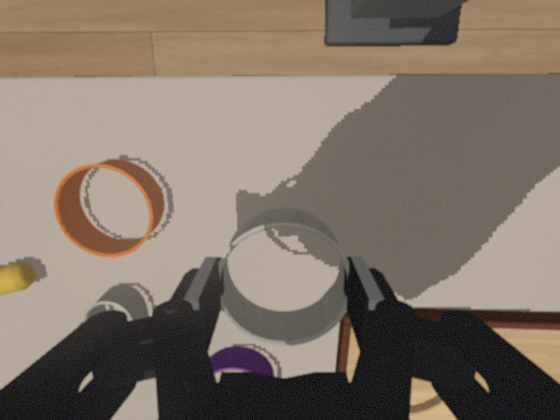

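Emit:
servo_tool(
  plan=[
    {"grip": 0.04,"dp": [0.018,0.026,0],"twist": [0,0,0]},
    {"grip": 0.04,"dp": [0.021,0.033,0],"twist": [0,0,0]},
    {"grip": 0.04,"dp": [0.021,0.033,0],"twist": [0,0,0]},
    {"grip": 0.04,"dp": [0.021,0.033,0],"twist": [0,0,0]},
    {"grip": 0.04,"dp": [0.021,0.033,0],"twist": [0,0,0]},
    {"grip": 0.04,"dp": [0.015,0.024,0],"twist": [0,0,0]},
    {"grip": 0.04,"dp": [0.007,0.011,0],"twist": [0,0,0]},
    {"grip": 0.04,"dp": [0,0,0],"twist": [0,0,0]},
  ],
)

```text
t: 17.02
tcp_pos: [0.5187, -0.0964, 0.0742]
eef_rot: [[-1.0, 0.001, 0.0], [0.001, 1.0, 0.001], [-0.0, 0.001, -1.0]]
contact_force: [0.4, 0.5, -0.6]
grip_width: 0.632
```

Emit:
servo_tool(
  plan=[
    {"grip": 0.04,"dp": [0,0,0],"twist": [0,0,0]},
  ],
)

```text
t: 17.1
tcp_pos: [0.5171, -0.0996, 0.0743]
eef_rot: [[-1.0, 0.004, -0.001], [0.004, 1.0, -0.0], [0.001, -0.0, -1.0]]
contact_force: [-0.1, 0.7, -1.0]
grip_width: 0.628
```

```bash
python3 - <<'E'
from h import *
s=monitor.observe();print(s['t'],s['tcp_pos'],s['contact_force'],s['grip_width'])
snap('wrist','w18')
c,n=np.cos(np.radians(-2.2)),np.sin(np.radians(-2.2));R=np.array([[c,-n],[n,c]])
for a,b in((-39,-39),(-39,39),(39,-39),(39,39)): print(proj('w18',(*(np.array([.518,-.1])+R@[a/1e3,b/1e3]),.014)))
E
```

```text
17.1 [ 0.51707136 -0.09956484  0.0742616 ] [-0.10187821  0.73286739 -0.96638216] 0.6280770434594347
[218.3 164.3]
[349.9 168.8]
[220.6 282.3]
[339.3 286. ]
```

View pics/w18.png

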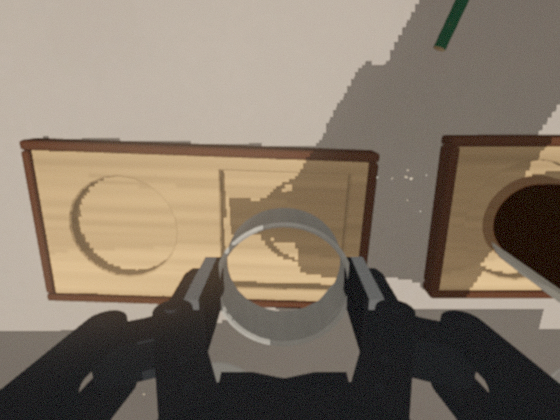

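Emit:
servo_tool(
  plan=[
    {"grip": 0.04,"dp": [0.002,0.0005,-0.025],"twist": [0,0,0]},
    {"grip": 0.04,"dp": [0,0,-0.018],"twist": [0,0,0]},
    {"grip": 0.04,"dp": [0,0,-0.008],"twist": [0,0,0]},
    {"grip": 0.04,"dp": [0,0,-0.003],"twist": [0,0,0]},
    {"grip": 0.04,"dp": [0,0,-0.001],"twist": [0,0,0]},
    {"grip": 0.04,"dp": [0,0,0],"twist": [0,0,0]},
  ],
)

```text
t: 17.65
tcp_pos: [0.5194, -0.0998, 0.0201]
eef_rot: [[-1.0, 0.006, 0.0], [0.006, 1.0, -0.0], [-0.0, -0.0, -1.0]]
contact_force: [-0.9, 0.3, -0.2]
grip_width: 0.634
```

Emit:
servo_tool(
  plan=[
    {"grip": 0.04,"dp": [0,0,-0.001],"twist": [0,0,0]},
    {"grip": 0.04,"dp": [0,0,0],"twist": [0,0,0]},
  ],
)

```text
t: 17.82
tcp_pos: [0.5197, -0.0993, 0.0192]
eef_rot: [[-1.0, 0.005, 0.001], [0.005, 1.0, -0.0], [-0.001, -0.0, -1.0]]
contact_force: [0.6, -0.0, 0.0]
grip_width: 0.628
```

Emit:
servo_tool(
  plan=[
    {"grip": 0.04,"dp": [0,0,-0.001],"twist": [0,0,0]},
    {"grip": 0.04,"dp": [0,0,-0.0007],"twist": [0,0,0]},
    {"grip": 0.04,"dp": [0,0,0],"twist": [0,0,0]},
  ],
)

```text
t: 18.07
tcp_pos: [0.5197, -0.0993, 0.0177]
eef_rot: [[-1.0, 0.005, 0.001], [0.005, 1.0, -0.0], [-0.001, -0.0, -1.0]]
contact_force: [-4.3, 1.2, 15.3]
grip_width: 0.632
```

Emit:
servo_tool(
  plan=[
    {"grip": 0.08,"dp": [0,0,0.0005],"twist": [0,0,0]},
    {"grip": 0.08,"dp": [0,0,0],"twist": [0,0,0]},
    {"grip": 0.085,"dp": [0,0,0.005],"twist": [0,0,0]},
    {"grip": 0.085,"dp": [0,0,0.03],"twist": [0,0,0]},
    {"grip": 0.085,"dp": [0,0,0.04],"twist": [0,0,0]},
    {"grip": 0.085,"dp": [0,0,0.04],"twist": [0,0,0]},
    {"grip": 0.085,"dp": [0,0,0.04],"twist": [0,0,0]},
    {"grip": 0.085,"dp": [0,0,0.015],"twist": [0,0,0]},
  ],
)

```text
t: 18.73
tcp_pos: [0.5208, -0.0995, 0.1927]
eef_rot: [[-1.0, 0.006, 0.006], [0.006, 1.0, -0.0], [-0.006, -0.0, -1.0]]
contact_force: [0.7, 0.2, 0.7]
grip_width: 0.997
```

```bash
python3 - <<'E'
from h import *
s=monitor.observe();print(s['t'],s['tcp_pos'],s['contact_force'],s['grip_width'])
snap('wrist','w19')
E
```

```text
18.7333 [ 0.52078523 -0.09954541  0.19270481] [0.71255296 0.23606343 0.66362734] 0.9967424446973628
```

View pics/w19.png

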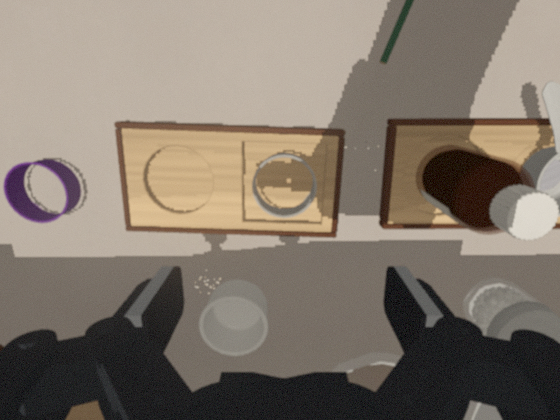

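Emit:
servo_tool(
  plan=[
    {"grip": 0.085,"dp": [-0.01,0.036,0],"twist": [0,0,-1.3]},
    {"grip": 0.085,"dp": [-0.011,0.038,0],"twist": [0,0,-1.3]},
    {"grip": 0.085,"dp": [-0.011,0.038,0],"twist": [0,0,-1.3]},
    {"grip": 0.085,"dp": [-0.011,0.038,0],"twist": [0,0,-1.3]},
    {"grip": 0.085,"dp": [-0.011,0.038,0],"twist": [0,0,-1.3]},
    {"grip": 0.085,"dp": [-0.011,0.038,0],"twist": [0,0,-1.3]},
    {"grip": 0.085,"dp": [-0.011,0.038,0],"twist": [0,0,-1.3]},
    {"grip": 0.085,"dp": [-0.011,0.038,0],"twist": [0,0,-1.3]},
  ],
)

```text
t: 19.45
tcp_pos: [0.4313, 0.2045, 0.1877]
eef_rot: [[-0.982, 0.187, 0.0], [0.187, 0.982, 0.0], [-0.0, 0.0, -1.0]]
contact_force: [1.6, 0.8, 0.0]
grip_width: 0.993
```

Emit:
servo_tool(
  plan=[
    {"grip": 0.085,"dp": [-0.011,0.037,0],"twist": [0,0,-1.3]},
    {"grip": 0.085,"dp": [-0.011,0.03,0],"twist": [0,0,-1.3]},
    {"grip": 0.085,"dp": [-0.006,0.018,0],"twist": [0,0,-0.7]},
    {"grip": 0.085,"dp": [0,0,0],"twist": [0,0,0]},
    {"grip": 0.085,"dp": [0,0,0],"twist": [0,0,0]},
    {"grip": 0.085,"dp": [0,0,0],"twist": [0,0,0]},
  ],
)

```text
t: 19.95
tcp_pos: [0.4045, 0.287, 0.1874]
eef_rot: [[-0.97, 0.242, -0.0], [0.242, 0.97, -0.001], [-0.0, -0.001, -1.0]]
contact_force: [-0.2, -0.5, -0.0]
grip_width: 0.991
```

```bash
python3 - <<'E'
from h import *
s=monitor.observe();print(s['t'],s['tcp_pos'],s['eef_rot'].round(3).tolist(),s['grip_width'])
snap('wrist','w20')
E
```

```text
19.95 [0.4045399  0.28699642 0.18742289] [[-0.97, 0.242, -0.0], [0.242, 0.97, -0.001], [-0.0, -0.001, -1.0]] 0.9906718502492194
```

View pics/w20.png

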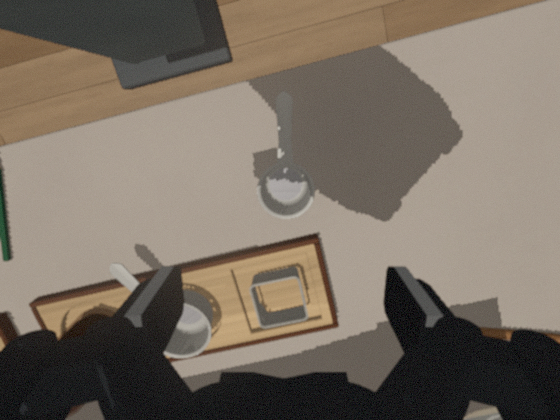

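```bash
python3 - <<'E'
from h import *
W=lambda p,z:at('w20',p,z)
print('cup',W((286.5,191.5),.031),W((259,191),.031),W((314,191),.031),'handle',W((285,95),.028),tri(('w20',(286.5,191.5)),('top0',(163.8,259.5)),('w11',(412.5,184)))) 
W=lambda p,z:at('w19',p,z)
print('round recess',W((180.5,179),.014),[W(p,.014) for p in ((145,179),(215.5,180),(180,146),(180,213))],'rcutter',W((285,185.5),.031),'sq',W((282.5,182),.014))
E
```

```text
cup [0.4065 0.2896 0.031 ] [0.4001 0.2659 0.031 ] [0.412  0.3135 0.031 ] handle [0.3266 0.308  0.028 ] (array([0.4066, 0.2878, 0.0251]), [0.0019, 0.0028, 0.0011])
round recess [ 0.5159 -0.1969  0.014 ] [array([ 0.5158, -0.2306,  0.014 ]), array([ 0.5171, -0.1637,  0.014 ]), array([ 0.4849, -0.1944,  0.014 ]), array([ 0.5498, -0.2005,  0.014 ])] rcutter [ 0.5187 -0.0978  0.031 ] sq [ 0.5194 -0.1001  0.014 ]
```

Emit:
servo_tool(
  plan=[
    {"grip": 0.085,"dp": [0.002,0.002,-0.034],"twist": [0,0,0]},
    {"grip": 0.085,"dp": [0,0,-0.038],"twist": [0,0,0]},
    {"grip": 0.085,"dp": [0,0,-0.038],"twist": [0,0,0]},
    {"grip": 0.085,"dp": [0,0,-0.032],"twist": [0,0,0]},
    {"grip": 0.085,"dp": [0,0,-0.02],"twist": [0,0,0]},
    {"grip": 0.085,"dp": [0,0,-0.0095],"twist": [0,0,0]},
    {"grip": 0.085,"dp": [0,0,-0.0045],"twist": [0,0,0]},
    {"grip": 0.085,"dp": [0,0,0],"twist": [0,0,0]},
  ],
)

```text
t: 20.67
tcp_pos: [0.4067, 0.2893, 0.0114]
eef_rot: [[-0.97, 0.243, -0.0], [0.243, 0.97, -0.0], [0.0, -0.001, -1.0]]
contact_force: [-0.4, -1.2, -0.1]
grip_width: 0.997
```

```bash
python3 - <<'E'
from h import *
snap('wrist','w21')
E
```

```text
(no output)
```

View pics/w21.png

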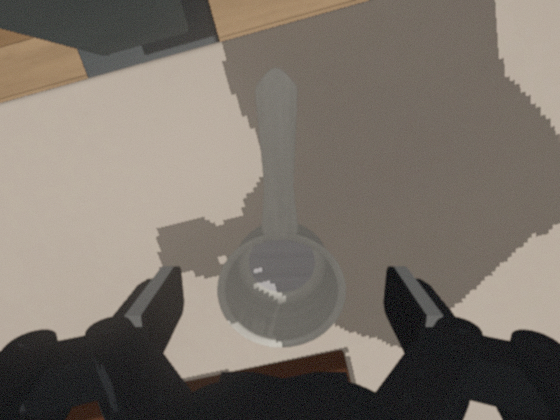

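Centred (282, 290). Close, then lift.

Emit:
servo_tool(
  plan=[
    {"grip": 0.045,"dp": [0,0,0],"twist": [0,0,0]},
    {"grip": 0.035,"dp": [0,0,0],"twist": [0,0,0]},
    {"grip": 0.035,"dp": [0,0,0],"twist": [0,0,0]},
    {"grip": 0.035,"dp": [0,0,0],"twist": [0,0,0]},
    {"grip": 0.035,"dp": [0,0,0],"twist": [0,0,0]},
  ],
)

```text
t: 21.13
tcp_pos: [0.4068, 0.2902, 0.0128]
eef_rot: [[-0.97, 0.242, 0.001], [0.242, 0.97, 0.001], [-0.001, 0.001, -1.0]]
contact_force: [-3.0, -2.7, 24.8]
grip_width: 0.565
```

Emit:
servo_tool(
  plan=[
    {"grip": 0.035,"dp": [0,0,0.015],"twist": [0,0,0]},
    {"grip": 0.035,"dp": [0,0,0.03],"twist": [0,0,0]},
    {"grip": 0.035,"dp": [0,0,0.035],"twist": [0,0,0]},
    {"grip": 0.035,"dp": [0,0,0.035],"twist": [0,0,0]},
    {"grip": 0.035,"dp": [0,0,0.035],"twist": [0,0,0]},
    {"grip": 0.035,"dp": [0,0,0.03],"twist": [0,0,0]},
    {"grip": 0.035,"dp": [0,0,0.01],"twist": [0,0,0]},
    {"grip": 0.035,"dp": [0,0,0],"twist": [0,0,0]},
  ],
)

```text
t: 21.8
tcp_pos: [0.4072, 0.2907, 0.2043]
eef_rot: [[-0.97, 0.242, 0.004], [0.242, 0.97, 0.004], [-0.003, 0.004, -1.0]]
contact_force: [0.4, -0.5, -0.8]
grip_width: 0.566
```

```bash
python3 - <<'E'
from h import *
snap('wrist','w22')
E
```

```text
(no output)
```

View pics/w22.png

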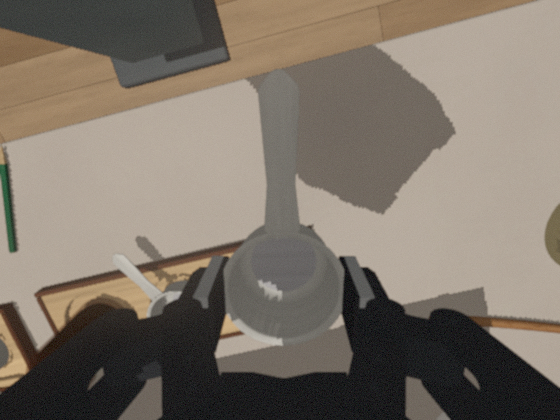

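Emit:
servo_tool(
  plan=[
    {"grip": 0.035,"dp": [0.004,-0.03,0],"twist": [0,0,1]},
    {"grip": 0.035,"dp": [0.008,-0.038,0],"twist": [0,0,1]},
    {"grip": 0.035,"dp": [0.008,-0.038,0],"twist": [0,0,1]},
    {"grip": 0.035,"dp": [0.008,-0.038,0],"twist": [0,0,1]},
    {"grip": 0.035,"dp": [0.008,-0.038,0],"twist": [0,0,1]},
    {"grip": 0.035,"dp": [0.008,-0.038,0],"twist": [0,0,1]},
    {"grip": 0.035,"dp": [0.008,-0.038,0],"twist": [0,0,1]},
    {"grip": 0.035,"dp": [0.008,-0.038,0],"twist": [0,0,1]},
  ],
)

```text
t: 22.52
tcp_pos: [0.4657, -0.0081, 0.2002]
eef_rot: [[-0.995, 0.103, -0.002], [0.103, 0.995, -0.0], [0.002, -0.001, -1.0]]
contact_force: [0.7, 0.2, -0.5]
grip_width: 0.565
```

Emit:
servo_tool(
  plan=[
    {"grip": 0.035,"dp": [0.009,-0.038,0],"twist": [0,0,1]},
    {"grip": 0.035,"dp": [0.01,-0.038,0],"twist": [0,0,1]},
    {"grip": 0.035,"dp": [0.01,-0.038,0],"twist": [0,0,1]},
    {"grip": 0.035,"dp": [0.01,-0.038,0],"twist": [0,0,0]},
    {"grip": 0.035,"dp": [0.007,-0.026,-0.02],"twist": [0,0,0]},
    {"grip": 0.035,"dp": [0.003,-0.015,-0.03],"twist": [0,0,0]},
    {"grip": 0.035,"dp": [0,0,-0.03],"twist": [0,0,0]},
    {"grip": 0.035,"dp": [0,0,-0.03],"twist": [0,0,0]},
  ],
)

```text
t: 23.18
tcp_pos: [0.5142, -0.2002, 0.0885]
eef_rot: [[-0.999, 0.054, -0.002], [0.054, 0.999, -0.0], [0.002, -0.0, -1.0]]
contact_force: [1.9, 1.1, -0.5]
grip_width: 0.561
```

Emit:
servo_tool(
  plan=[
    {"grip": 0.035,"dp": [0,0,-0.02],"twist": [0,0,0]},
    {"grip": 0.035,"dp": [0,0,0],"twist": [0,0,0]},
    {"grip": 0.035,"dp": [0,0,0],"twist": [0,0,0]},
  ],
)

```text
t: 23.43
tcp_pos: [0.5142, -0.199, 0.0701]
eef_rot: [[-0.999, 0.053, -0.003], [0.053, 0.999, 0.001], [0.003, 0.0, -1.0]]
contact_force: [0.5, 0.5, 0.6]
grip_width: 0.563
```

```bash
python3 - <<'E'
from h import *
s=monitor.observe();print(s['t'],s['tcp_pos'],s['contact_force'],s['grip_width'])
snap('wrist','w23');print([proj('w23',(.516+.033*np.cos(a),-.199+.033*np.sin(a),.014)).tolist() for a in (np.pi/2,np.pi,-np.pi/2,0)])
E
```

```text
23.4333 [ 0.51418101 -0.19899075  0.07005471] [0.49418235 0.54330749 0.5700835 ] 0.5625577261037422
[[336.6, 229.7], [279.8, 179.7], [229.2, 235.0], [285.5, 280.6]]
```

View pics/w23.png

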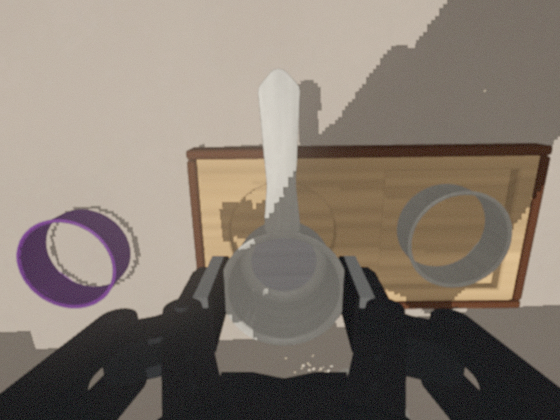

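Emit:
servo_tool(
  plan=[
    {"grip": 0.035,"dp": [0.0012,0,-0.023],"twist": [0,0,0]},
    {"grip": 0.035,"dp": [0,0,-0.016],"twist": [0,0,0]},
    {"grip": 0.035,"dp": [0,0,-0.007],"twist": [0,0,0]},
    {"grip": 0.035,"dp": [0,0,-0.003],"twist": [0,0,0]},
    {"grip": 0.035,"dp": [0,0,-0.001],"twist": [0,0,0]},
    {"grip": 0.035,"dp": [0,0,0],"twist": [0,0,0]},
  ],
)

```text
t: 23.98
tcp_pos: [0.517, -0.1994, 0.0223]
eef_rot: [[-0.999, 0.052, 0.001], [0.052, 0.999, -0.0], [-0.001, -0.0, -1.0]]
contact_force: [0.5, -0.4, -0.6]
grip_width: 0.563
```

Emit:
servo_tool(
  plan=[
    {"grip": 0.035,"dp": [0,0,-0.0008],"twist": [0,0,0]},
    {"grip": 0.035,"dp": [0,0,0],"twist": [0,0,0]},
  ],
)

```text
t: 24.15
tcp_pos: [0.517, -0.1993, 0.0213]
eef_rot: [[-0.999, 0.052, 0.001], [0.052, 0.999, -0.0], [-0.001, -0.0, -1.0]]
contact_force: [-0.8, -0.2, -2.0]
grip_width: 0.559
```

Emit:
servo_tool(
  plan=[
    {"grip": 0.035,"dp": [0,0,-0.001],"twist": [0,0,0]},
    {"grip": 0.035,"dp": [0,0,-0.001],"twist": [0,0,0]},
    {"grip": 0.035,"dp": [0,0,0],"twist": [0,0,0]},
  ],
)

```text
t: 24.4
tcp_pos: [0.5171, -0.1993, 0.0191]
eef_rot: [[-0.999, 0.052, 0.001], [0.052, 0.999, -0.0], [-0.001, -0.0, -1.0]]
contact_force: [1.1, 0.7, 6.6]
grip_width: 0.565
```

Emit:
servo_tool(
  plan=[
    {"grip": 0.035,"dp": [0,0,-0.0005],"twist": [0,0,0]},
    {"grip": 0.08,"dp": [0,0,0],"twist": [0,0,0]},
    {"grip": 0.08,"dp": [0,0,0],"twist": [0,0,0]},
    {"grip": 0.08,"dp": [0,0,0.005],"twist": [0,0,0]},
    {"grip": 0.085,"dp": [0,0,0.03],"twist": [0,0,0]},
    {"grip": 0.085,"dp": [0,0,0.04],"twist": [0,0,0]},
    {"grip": 0.085,"dp": [0,0,0.04],"twist": [0,0,0]},
    {"grip": 0.085,"dp": [0,0,0.04],"twist": [0,0,0]},
  ],
)

```text
t: 25.07
tcp_pos: [0.516, -0.1991, 0.1751]
eef_rot: [[-0.999, 0.053, -0.001], [0.053, 0.999, 0.0], [0.001, 0.0, -1.0]]
contact_force: [1.0, 0.0, 0.2]
grip_width: 0.997
```

Emit:
servo_tool(
  plan=[
    {"grip": 0.085,"dp": [-0.02,0.025,0.02],"twist": [0,0,0]},
    {"grip": 0.085,"dp": [-0.015,0.035,0.015],"twist": [0,0,0]},
    {"grip": 0.085,"dp": [0,0.035,0],"twist": [0,0,0]},
    {"grip": 0.085,"dp": [0,0.035,0],"twist": [0,0,0]},
    {"grip": 0.085,"dp": [0,0.03,0],"twist": [0,0,0]},
    {"grip": 0.085,"dp": [0,0.01,0],"twist": [0,0,0]},
    {"grip": 0.085,"dp": [0,0,0],"twist": [0,0,0]},
    {"grip": 0.085,"dp": [0,0,0],"twist": [0,0,0]},
  ],
)

```text
t: 25.73
tcp_pos: [0.4815, -0.0294, 0.2083]
eef_rot: [[-0.999, 0.052, 0.0], [0.052, 0.999, -0.0], [-0.0, -0.0, -1.0]]
contact_force: [-0.2, -0.8, -0.6]
grip_width: 0.995
```

```bash
python3 - <<'E'
from h import *
s=monitor.observe();print(s['t'],s['tcp_pos'],s['contact_force'],s['grip_width'])
snap('wrist','w24');snap('scene','s24');crop('s24',180,150,370,340,4,'s24c');snap('top','t24');crop('t24',150,190,390,300,3.3,'t24c')
E
```

```text
25.7333 [ 0.4815305  -0.02943544  0.20829182] [-0.22370321 -0.81542243 -0.63950232] 0.9947076920064902
```

View pics/w24.png

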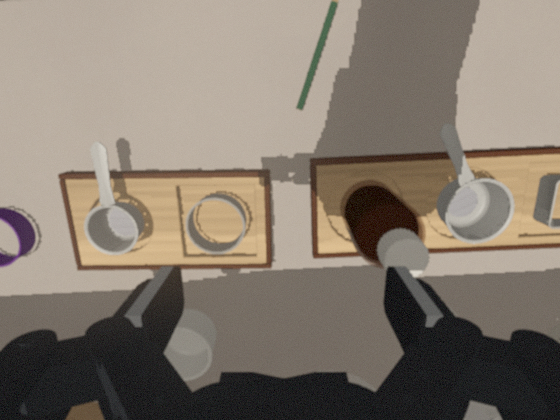

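View pics/s24c.png

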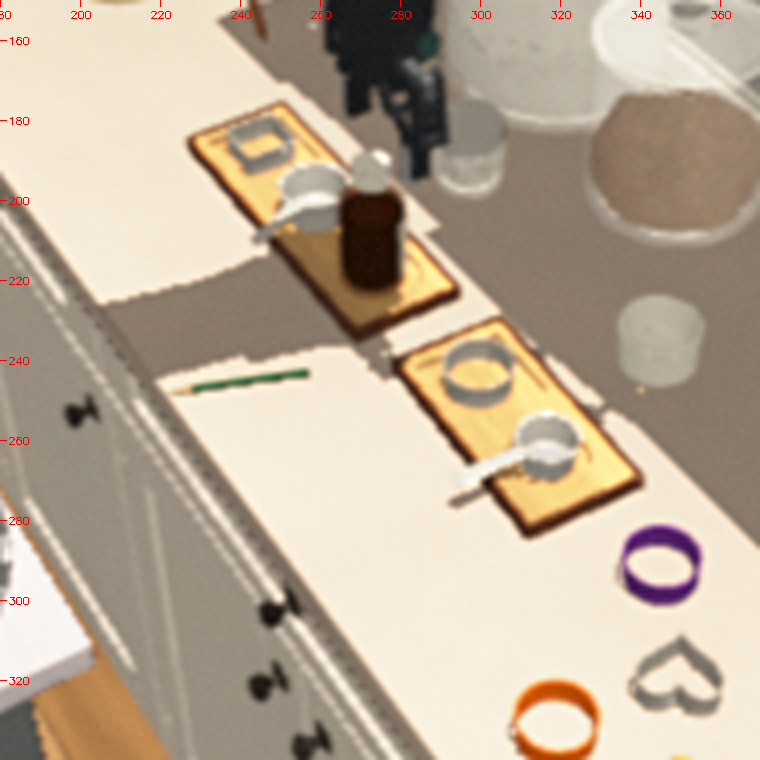

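View pics/t24c.png

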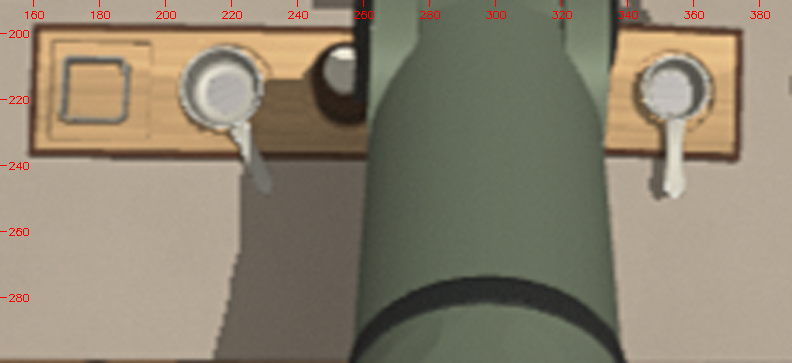

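```bash
python3 - <<'E'
from h import *
crop('w24',60,130,280,280,3.6,'w24a');crop('w24',300,110,560,280,3,'w24b')
print('scup',at('w24',(114,228.5),.037),tri(('w24',(114,228.5)),('t24',(354,217.5))),'lcup',at('w24',(477,211),.042),tri(('w24',(477,211)),('t24',(217,217))))
print('rc',at('w24',(217,223),.031),'cap',at('w24',(402.5,253),.135))
E
```

```text
scup [ 0.515 -0.195  0.037] (array([ 0.5178, -0.2014,  0.0261]), [0.0011, 0.0011]) lcup [0.5134 0.1508 0.042 ] (array([0.5132, 0.1501, 0.0432]), [0.0002, 0.0002])
rc [ 0.5165 -0.0962  0.031 ] cap [0.5092 0.0506 0.135 ]
```

View pics/w24a.png

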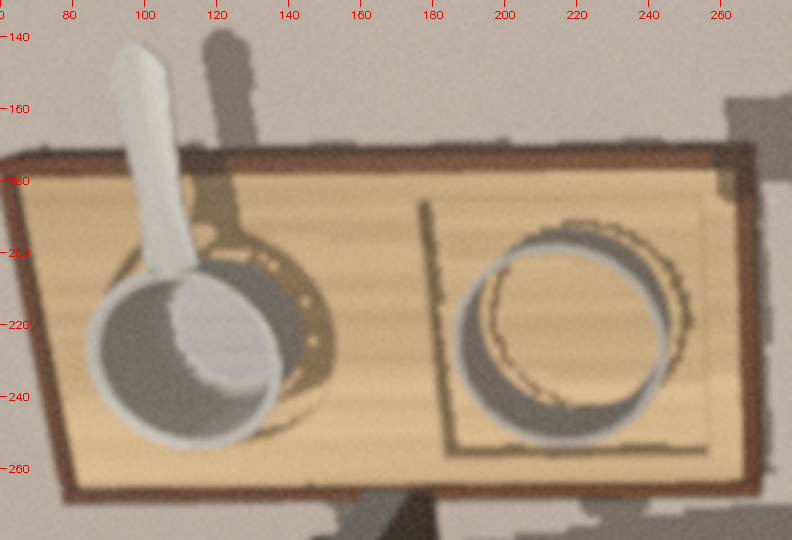

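View pics/w24b.png

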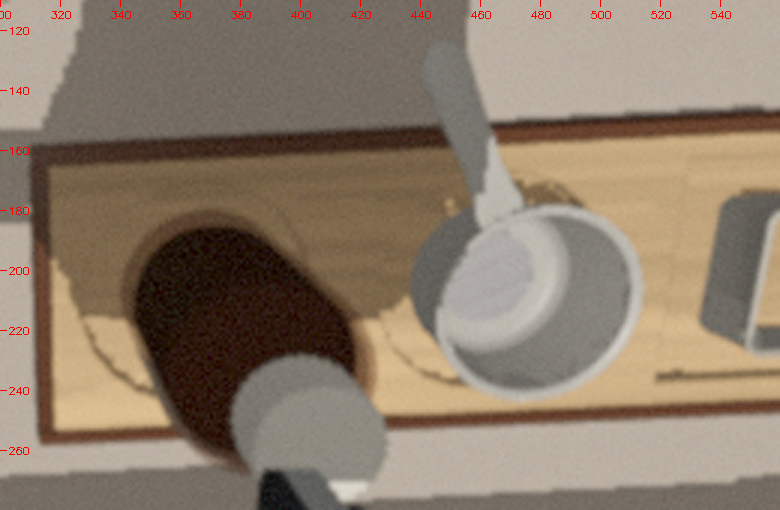

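All five items are seated inside their recesses, upright, and the gripper is clear of everything. Handing in.

```bash
python3 -c "
from rig import workorder
print(workorder.sign_off())"
```

```text
the job is handed in; nothing more can be done
None
```

All five items are in their recesses, placed in the order you gave, and the job was handed in at about 26 s of robot time.

- **Long tray:** square cutter in the square recess, larger cup in the middle, brown bottle in the end recess.
- **Short tray:** silver round cutter in the square recess, smaller cup in the round one.

**Placing:** Each item was lowered until the force reading showed contact with the recess floor, 7 to 35 N. It was then released with the gripper open and lifted clear.

**Last checks:**
- The final wrist, scene and top pictures show all five standing upright inside their recesses. The arm hides the short tray's square recess in the top view, so the round cutter there was checked from the wrist and scene cameras.
- In the final scene picture the heart cutter, lidded jar and ramekin stand where they began.
- Measured positions sit within about 5 mm of the recess centres.

**Disagreements:**
- The top camera read up to 9 mm low in y on the left side compared with the wrist camera. I went with the wrist camera, and the grasps bore it out.
- The last two-view rim height for the larger cup was 43 mm, against 42 expected. For the smaller cup it was 26 mm against 37, a poor reading from near the edge of the wrist picture. The contact force and height at placing showed that cup fully down.
- I turned the larger cup's handle about 25° towards the bottle end, because the bottle was still standing in front of the tray at that point.

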